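# Stand the drained brushes up in their stand

## Robot

A 6-joint arm with a two-finger parallel gripper is mounted at the origin on a cart in front of the work surface, level with it; the furniture and walls round the work are solid. World frame = base frame: x ahead of the robot, y to its left, z up, the work surface at z = 0. Lengths are in m, angles in rad, forces in N, time in s.
With the tool pointing down it reaches from about 0.3 to 0.775 m from the base axis. Payload 14.6 kg.
Tool frame: the origin (TCP) lies midway between the tips of the shut fingers; the grasp point (between the pads) lies 19 mm behind it; z points along the fingers, x is the direction in which the jaws open and shut, and the axes are right-handed (so a half turn about z gives the same grasp; the last joint's range is limited). The gripper opens to 94 mm and grips with 3 to 60 N. Pads are 16 mm wide; open, the fingers measure 119 mm over their backs; the gripper's body (75 mm by 177 mm) begins 78 mm behind the grasp point.
Start: joints at [-1.229, 0.3, 1.521, -0, 1.321, -0.067], TCP at [0.219, -0.505, 0.205] pointing down, gripper open.
Joint ranges: [-3.03, 3.03], [-0.79, 2.21], [0.23, 2.52], [-1.04, 4.18], [0, 3.07], [-2.55, 2.55]. Speed limits (rad/s): [2.22, 2.22, 2.57, 3.14, 3.14, 3.14].

## Interface

Orientations are given as a rotation vector (axis times angle).
In Python, from plant import env gives the robot as it stands.
- The arm moves only by the shell command python3 -m creep 'ROWS' [FORCE]. ROWS is JSON, a list of rows, each an object of numbers: "x", "y", "z": the shift along the tool's x, y, z in cm; "roll": the turn about the tool's z in degrees; "claw": the closure, from -1 (fully open) to 1 (shut), so that 0 is half open. In form: [{"x": .., "y": .., "z": .., "roll": .., "claw": ..}, ...]. A call has 1 to 8 rows; each row is the pose to reach, as a shift and turn from the pose measured when the call began, along the tool's axes at that moment; what a row does not reach only later rows make up. A row lasts 1/10 s, in which the tool goes at most 50 mm and 8.59 degrees, less where a joint would pass 70% of its speed; a pose out of reach is approached as far as the arm can. A call with a gripper value outside its range is refused whole. The fingers move at their own pace and stop on an object; FORCE is the grip in N (left out, the last holds). Time passes only in rows, so rows that repeat a pose let the fingers close. It gives the time, the measured TCP pose, the force and the opening at its end, in the units of the state.
- env.observe(): the state, without advancing time (a new reading comes with each control period).
- env.snapshot(name): name is "scene" or "top" or "wrist"; returns the picture (480x640x3 uint8, red, green, blue); there is no depth.
- env.camera_params(name): a dict with "fx", "fy", "cx", "cy" (pixels), "position" and "rotation" of the camera in the world. Camera axes: x right, y down, z forward; pixel columns grow to the right and rows downward; lengths in m; the calibration is good to about 2 mm. A picture is of the moment at which its call begins: read the wrist's pose just before it. camera_params takes no time and is no camera call; for the wrist camera it gives the pose at the moment of the call.
- env.close_job(): hands the job in, once; it reports no verdict.
The state is a dict: "time": time; "joints": joint angles; "qd": joint speeds; "tau": joint torques, N m; "position": TCP position; "tcp_rot": TCP orientation; "contact_force": force on the tool from outside, world axes, zero at the start; "torque": the same for the moment, N m; "finger_gap": finger opening in m.
Only numpy, scipy, OpenCV 4.12 (cv2) and the standard library are available. Lean on these libraries where they do the work, as an engineer would, in place of code of your own. Each camera call takes 0.05 s, during which the arm holds its last target.

## Task

The two cleaned paint brushes have been draining, leaning out over the sloping rests of the steel brush stand. Tip both of them up so that each stands upright, bristles up, in its own cup against the stand's backrest, and let go. Leave the tape roll, the paint tin and the sanding block where they are.

Things in the scene. Friction and masses are not known exactly. Their poses are not given: they have to be found in the camera images.
- brush_stand: Fixed steel brush stand. Origin on the bench under the foot of the backrest, midway between the two cups; +x away from the side the brushes lean out to, +y along the backrest, +z up. Base plate 6 mm thick, x -130 to +50, y +-95 mm. Two box-shaped cups at y = +50 and -50 mm, 34 mm wide inside, cheeks 78 mm high from x = -69 to +15 mm.
- cup_left (a point): Middle of the floor of the cup at the stand's +y side, at (0, +50, 6) mm on the stand, where the backrest begins. The cup's sloping rest, 36 mm wide, rises from 12 mm in front (-x) of here towards -x, 38 degrees from the vertical, to its top edge at x = -115, z = 137 mm on the stand.
- cup_right (a point): The same for the cup at the stand's -y side, at (0, -50, 6) mm on the stand.
- wide_brush: Loose flat paint brush, dark red handle, 240 mm long, about 70 g; bristles 50 mm wide, 13 mm thick; handle 24 x 11 mm. Origin at mid length on its lower broad face; +y from handle end to bristle end, +z out of the face towards the backrest. At the start it lies on the sloping rest of one cup (either one), handle end on the cup's floor, the upper 75 mm free beyond the rest.
- wide_brush_top (a point): Centre of the bristle end of the wide brush, 120 mm from its origin along +y; at the start about 0.2 m above the bench at the stand's -x side. A push of under 2 N here towards the stand's +x tips the brush up; it turns about its handle end, which the cup holds.
- wide_brush_foot (a point): Centre of the handle end of the wide brush (120 mm from its origin along -y), the end in the cup.
- narrow_brush: Flat paint brush like the wide one but with bristles only 30 mm wide; 240 mm long, 13 mm thick, about 70 g, loose; same frame; it starts leaning out of the other cup in the same way.
- narrow_brush_top (a point): Centre of the bristle end face of the narrow brush, the upper end.
- narrow_brush_foot (a point): Centre of the handle end of the narrow brush, the end in the cup.
- tape_roll: Roll of masking tape lying flat, 99 mm across, 25 mm high, loose, to the right of the stand. Origin at the centre of its underside. Leave alone.
- paint_tin: Small closed paint tin, 70 mm across, 76 mm high, loose, standing to the right of the stand, beyond the tape roll. Origin at the centre of its underside. Leave alone.
- sanding_block: Sanding block 65 x 110 x 24 mm, loose, lying to the left of the stand near the bench's front. Origin at the centre of its underside. Leave alone.
- backrest_top (a point): Middle of the backrest's top edge, at (27, 0, 177) mm on the stand. The backrest is 190 mm wide and serves both cups; it leans 8 degrees from the vertical towards the stand's +x. A brush tipped a few degrees past the vertical falls gently on it and stays there.

How it is judged:
By the outcome, as a careful person would: the job done as asked, in the order asked, and still so for the second after the job is handed in, with the robot touching nothing.
It also fails if it takes over 53 s, if anything falls off the work surface, if the arm or the gripper's body presses on something with over 40 N, if the wrist force passes 120 N, or if a joint passes its speed limit or range.

## Working session

There is one attempt and no reset: what is moved stays moved. The work goes in short steps, Python scripts to look and compute and a shell command to move; the robot and the scene stay as the last step left them, time stands still between calls to the robot, and variables do not carry over. Pictures are saved under pics/ and viewed, and the job is handed in when it is done.

```bash
mkdir -p pics; ls; cat > snap.py <<'E'
import sys,cv2
from plant import env
for a in sys.argv[1:]:
    n,f=a.split(':')
    cv2.imwrite('pics/'+f+'.png',env.snapshot(n)[:,:,::-1])
o=env.observe(); print(o['time'],o['position'],o['tcp_rot'])
for n in ('scene','top','wrist'):
    p=env.camera_params(n); print(n,p['fx'],p['cx'],p['cy'],p['position'],p['rotation'])
E
python3 snap.py scene:s0 top:t0
```

```text
pics
0.1 [ 0.21855285 -0.50445045  0.20493116] [-2.62556511e+00  1.72393529e+00  1.36415232e-03]
scene 597.5120150501845 318.0799615310634 240.10737928670557 [-0.05684058  0.81118017  0.95288251] [-0.68182043  2.49736027 -1.32926081]
top 602.8543618001405 316.5829441461931 242.31484512949385 [ 0.46714821 -0.2183729   1.37910197] [-2.22341795  2.19618456 -0.07111217]
wrist 339.27368251153615 317.59014135630514 238.23018487877417 [ 0.28833383 -0.47578554  0.38391709] [ 2.43670397 -1.6005239  -0.21184681]
```

View pics/s0.png

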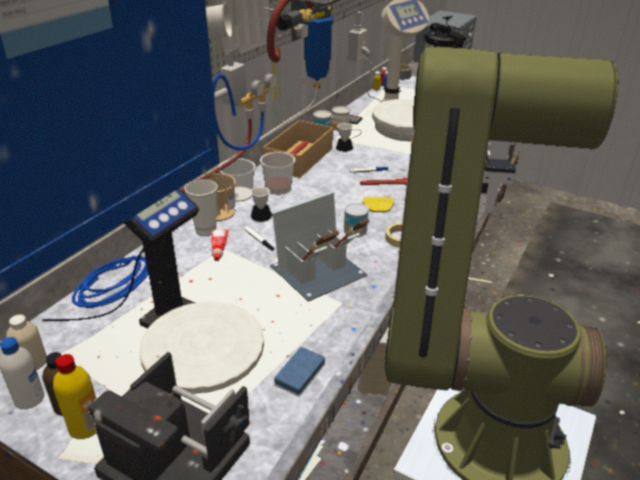

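View pics/t0.png

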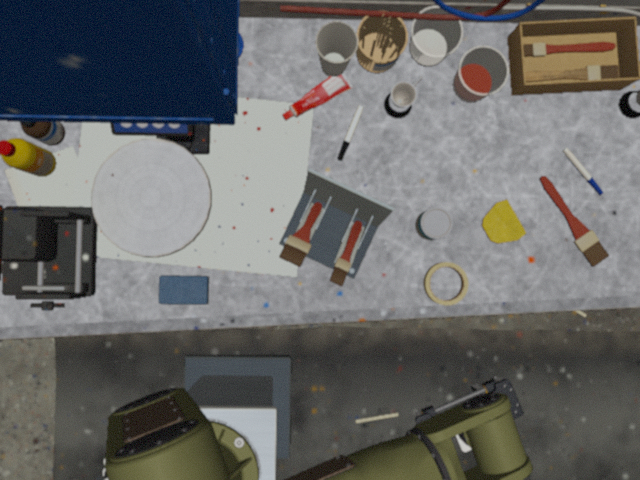

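The overview pictures show the stand at about (335,225) in the top view. The wide brush is on its left (end near 293,255), the narrow brush on its right (end near 341,277), and both lean towards the robot. I'll enlarge both views.

```bash
python3 - <<'E'
import cv2
t=cv2.imread('pics/t0.png')[160:300,265:405]; cv2.imwrite('pics/t0c.png',cv2.resize(t,(560,560),interpolation=cv2.INTER_CUBIC))
s=cv2.imread('pics/s0.png')[180:310,255:395]; cv2.imwrite('pics/s0c.png',cv2.resize(s,(560,520),interpolation=cv2.INTER_CUBIC))
E
```

```text
(no output)
```

View pics/t0c.png

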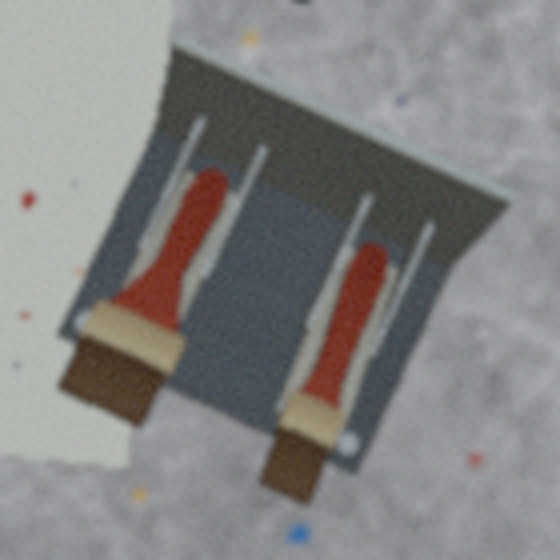

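View pics/s0c.png

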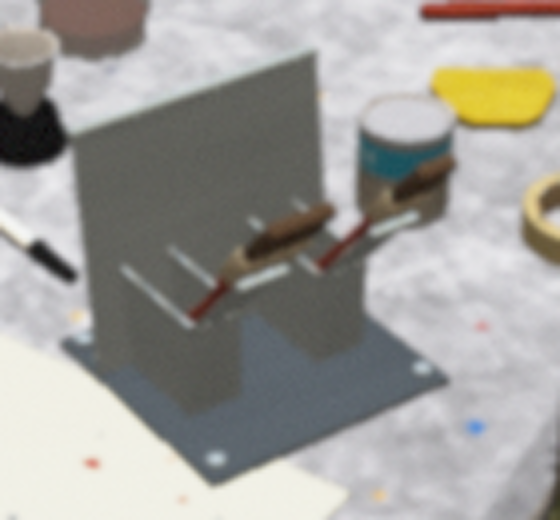

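```bash
cat > geo.py <<'E'
import numpy as np
from scipy.spatial.transform import Rotation as R
CAM={}
from plant import env
def ray(n,u,v):
    p=env.camera_params(n)
    r=np.array(p['rotation']); M=R.from_rotvec(r).as_matrix() if r.ndim==1 else r
    d=M@np.array([(u-p['cx'])/p['fx'],(v-p['cy'])/p['fy'],1]); return np.array(p['position']),d/np.linalg.norm(d)
def tri(*obs):
    A=np.zeros((3,3));b=np.zeros(3)
    rs=[ray(*o) for o in obs]
    for c,d in rs:
        P=np.eye(3)-np.outer(d,d);A+=P;b+=P@c
    x=np.linalg.solve(A,b); return x,[round(float(np.linalg.norm((np.eye(3)-np.outer(d,d))@(x-c)))*1000,1) for c,d in rs]
def proj(n,X):
    p=env.camera_params(n);M=R.from_rotvec(p['rotation']).as_matrix();q=M.T@(np.array(X)-p['position']);return np.array([p['fx']*q[0]/q[2]+p['cx'],p['fy']*q[1]/q[2]+p['cy']])
E
python3 - <<'E'
from geo import *
T=lambda u,v:('top',265+u/4,160+v/4)
S=lambda u,v:('scene',255+u/4,180+v/4)
L,e=tri(T(175,46),S(72,133));print(L,e)
Q,e2=tri(T(510,203),S(316,53));print(Q,e2)
for a,b in [(T(100,405),S(328,213)),(T(288,490),S(450,162))]: print(tri(a,b))
# base front corners z=6mm
def atz(o,z):
    c,d=ray(*o);return c+d*(z-c[2])/d[2]
for o in (T(60,335),T(355,472)): print(atz(o,.006))
for o in (S(212,487),S(448,382),S(62,343)): print(atz(o,.006))
d=L-Q;yaw=np.arctan2(-d[0],d[1]);print('yaw',np.degrees(yaw),np.linalg.norm(d))
m=(L+Q)/2;o=m-np.array([np.cos(yaw),np.sin(yaw),0])*.027;o[2]=0;print('origin',o)
M=R.from_euler('z',yaw).as_matrix()
f=lambda p:M@np.array(p)/1000+o
for p in [(-130,95,6),(-130,-95,6),(27,95,177),(27,-95,177),(-115,50,137),(-115,-50,137)]:
    X=f(p);t=proj('top',X);s=proj('scene',X);print(p,X.round(4),((t-[265,160])*4).round(),((s-[255,180])*4).round())
for ob in env.observe()['joints'],: print(ob)
E
```

```text
[ 0.66085261 -0.22622167  0.17791702] [0.3, 0.3]
[ 0.58357611 -0.39595847  0.17516954] [1.4, 1.4]
(array([ 0.47349403, -0.19509286,  0.20142808]), [7.9, 7.9])
(array([ 0.43638296, -0.28574387,  0.19861723]), [4.2, 4.2])
[ 0.52235485 -0.16378812  0.006     ]
[ 0.4464306  -0.33269061  0.006     ]
[ 0.51750011 -0.1570764   0.006     ]
[ 0.44030397 -0.32677175  0.006     ]
[ 0.67825951 -0.23224331  0.006     ]
yaw -24.478469386855156 0.18652021523019624
origin [ 0.5976412  -0.29990259  0.        ]
(-130, 95, 6) [ 0.5187 -0.1596  0.006 ] [ 52. 341.] [212. 484.]
(-130, -95, 6) [ 0.44   -0.3325  0.006 ] [355. 483.] [452. 378.]
(27, 95, 177) [ 0.6616 -0.2246  0.177 ] [172.  45.] [ 69. 135.]
(27, -95, 177) [ 0.5829 -0.3976  0.177 ] [515. 207.] [316.  50.]
(-115, 50, 137) [ 0.5137 -0.2067  0.137 ] [133. 343.] [261. 274.]
(-115, -50, 137) [ 0.4723 -0.2978  0.137 ] [309. 425.] [393. 221.]
[-1.22857860e+00  3.00440225e-01  1.52151516e+00 -9.20242148e-06
  1.32071965e+00 -6.65801385e-02]
```

```bash
cat > mv.py <<'E'
import sys
from geo import *
o=np.array([.599,-.300,0]);yaw=np.radians(-24.5)
Ms=R.from_euler('z',yaw).as_matrix()
s=env.observe();Tm=R.from_rotvec(s['tcp_rot']).as_matrix();p=np.array(s['position'])
q=Ms.T@(p-o)
print('t',round(s['time'],2),'TCP stand mm',(q*1000).round(1),'F stand',(Ms.T@np.array(s['contact_force'])).round(2),'gap',s['finger_gap'])
A=Ms.T@Tm;print('tool axes in stand (cols):\n',A.round(3))
# roll to bring tool x to +-stand y
a=np.degrees(np.arctan2(A[0,0],A[1,0]))
print('roll options',[((x+180)%360-180).round(2) for x in (a,a+180,-a,-a+180)],'q6',s['joints'][5])
if len(sys.argv)>1:
    t=np.array([float(v) for v in sys.argv[1:4]])/1000
    print('shift cm',(A.T@(t-q)*100).round(2))
E
python3 mv.py -250 0 205
```

```text
t 0.1 TCP stand mm [-261.4 -343.8  204.9] F stand [ 0.08 -0.5  -0.18] gap 0.09429734300636936
tool axes in stand (cols):
 [[ 0.742 -0.67  -0.001]
 [-0.67  -0.742  0.001]
 [-0.001 -0.    -1.   ]]
roll options [np.float64(132.08), np.float64(-47.92), np.float64(-132.08), np.float64(47.92)] q6 -0.06658013850222998
shift cm [-2.219e+01 -2.628e+01  2.000e-02]
```

```bash
python3 -m creep '[{"x":-3.2,"y":-3.8,"z":0,"roll":6,"claw":-1},{"x":-6.4,"y":-7.5,"z":0,"roll":12,"claw":-1},{"x":-9.5,"y":-11.3,"z":0,"roll":18,"claw":-1},{"x":-12.7,"y":-15,"z":0,"roll":24,"claw":-1},{"x":-15.8,"y":-18.8,"z":0,"roll":32,"claw":-1},{"x":-19,"y":-22.5,"z":0,"roll":40,"claw":-1},{"x":-22.2,"y":-26.3,"z":0,"roll":48,"claw":-1},{"x":-22.2,"y":-26.3,"z":0,"roll":48,"claw":-1}]'; python3 mv.py -190 0 165
```

```text
time: 0.9
position: [0.3724, -0.1937, 0.2051]
tcp_rot: [-1.694, 2.645, 0.002]
contact_force: [-0.4, -0.6, -0.4]
finger_gap: 0.0937
t 0.9 TCP stand mm [-250.3    2.7  205.1] F stand [-0.14 -0.72 -0.37] gap 0.09373336255369269
tool axes in stand (cols):
 [[-0.004 -1.    -0.001]
 [-1.     0.004  0.001]
 [-0.001  0.001 -1.   ]]
roll options [np.float64(-179.76), np.float64(0.24), np.float64(179.76), np.float64(-0.24)] q6 1.434630211960106
shift cm [ 0.25 -6.04  4.01]
```

Aligned. I'll look with the wrist camera to check the jaw-to-brush alignment.

```bash
python3 snap.py wrist:w1 top:t1 | head -1; python3 - <<'E'
import cv2
t=cv2.imread('pics/t1.png')[160:300,245:385]; cv2.imwrite('pics/t1c.png',cv2.resize(t,(560,560),interpolation=cv2.INTER_CUBIC))
E
```

```text
1.0 [ 0.37223057 -0.19445948  0.20513804] [-1.70047245e+00  2.64123319e+00  2.00152490e-03]
```

View pics/w1.png

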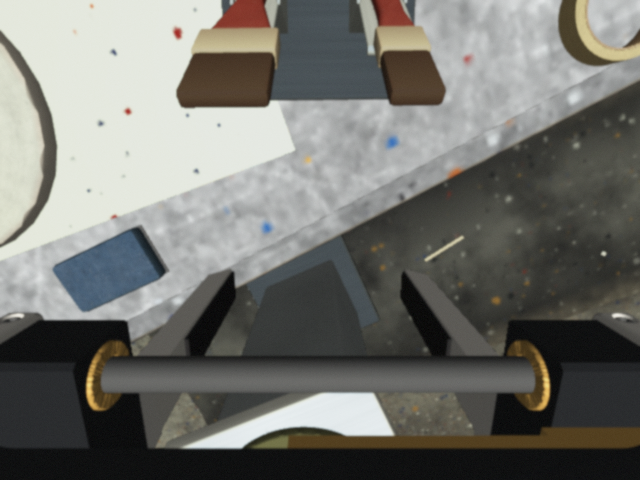

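View pics/t1c.png

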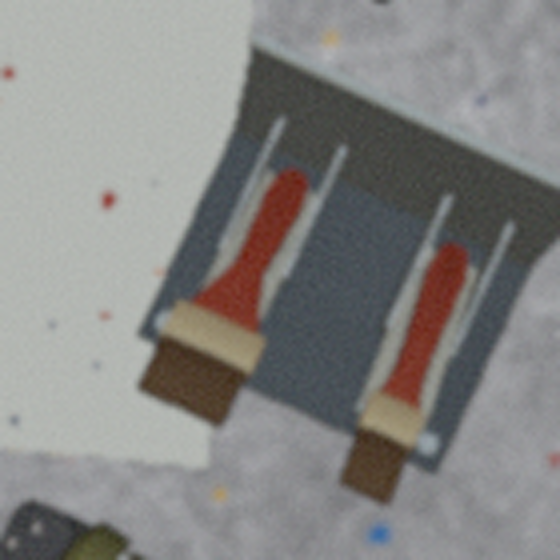

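In the wrist view the end edges of the brushes are at (180–272,105) for the wide one and (388–443,103) for the narrow one. The jaws are parallel to the stand. I'll triangulate the tips from wrist and top.

```bash
python3 - <<'E'
from geo import *
o=np.array([.599,-.300,0]);M=R.from_euler('z',np.radians(-24.5)).as_matrix()
T=lambda u,v:('top',245+u/4,160+v/4)
W=lambda u,v:('wrist',u,v)
for n,a,b in [('wideL',T(141,388),W(180,104)),('wideR',T(221,425),W(272,105)),('nL',T(342,481),W(390,103)),('nR',T(386,502),W(443,103))]:
    x,e=tri(a,b);print(n,(M.T@(x-o)*1000).round(1),e)
E
```

```text
wideL [-153.2   70.2  202.9] [0.2, 0.2]
wideR [-152.4   26.8  187.3] [0.9, 0.9]
nL [-151.9  -37.6  191.4] [0.9, 0.9]
nR [-152.6  -61.3  202.7] [0.2, 0.2]
```

Tips are at about x −155, y ±50, z 195 mm in the stand frame, as expected. The two open fingers, about 106 mm between centres, can push both at once. Descend and approach.

```bash
python3 -m creep '[{"x":0.2,"y":0,"z":2,"claw":-1},{"x":0.2,"y":0,"z":4,"claw":-1},{"x":0.2,"y":-3,"z":4,"claw":-1},{"x":0.2,"y":-5.5,"z":4,"claw":-1},{"x":0.2,"y":-6,"z":4,"claw":-1},{"x":0.2,"y":-6,"z":4,"claw":-1}]'; python3 mv.py -110 0 165; python3 snap.py wrist:w2|head -1
```

```text
t 1.0 TCP stand mm [-250.1    2.   205.1] F stand [ 0.33 -1.   -0.31] gap 0.09351889557435514
tool axes in stand (cols):
 [[ 0.001 -1.    -0.001]
 [-1.    -0.001  0.001]
 [-0.001  0.001 -1.   ]]
roll options [np.float64(179.95), np.float64(-0.05), np.float64(-179.95), np.float64(0.05)] q6 1.4281146614154454
shift cm [  0.22 -14.02   4.  ]
1.05 [ 0.37179887 -0.19563994  0.20510996] [-1.70172397e+00  2.64069829e+00  1.77879083e-03]schema error: expected keys x, y, z, roll, claw
```

View pics/w2.png

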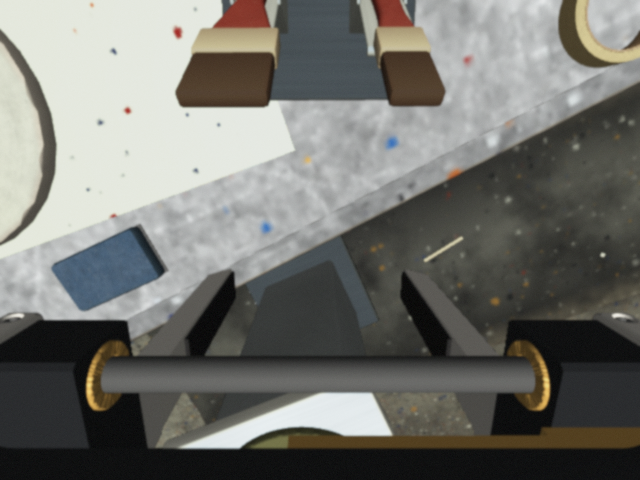

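The move was refused because roll is required, and the picture is unchanged. I'll resend it with roll.

```bash
python3 -m creep '[{"x":0.2,"y":0,"z":2,"roll":0,"claw":-1},{"x":0.2,"y":0,"z":4,"roll":0,"claw":-1},{"x":0.2,"y":-3,"z":4,"roll":0,"claw":-1},{"x":0.2,"y":-5.5,"z":4,"roll":0,"claw":-1},{"x":0.2,"y":-6,"z":4,"roll":0,"claw":-1},{"x":0.2,"y":-6,"z":4,"roll":0,"claw":-1}]'; python3 mv.py -110 0 165; python3 snap.py wrist:w3|head -1
```

```text
time: 1.65
position: [0.4251, -0.223, 0.1645]
tcp_rot: [1.701, -2.64, -0.003]
contact_force: [0.3, 0.2, -0.1]
finger_gap: 0.0939
t 1.65 TCP stand mm [-190.2   -2.   164.5] F stand [ 0.22  0.3  -0.1 ] gap 0.09391540404877786
tool axes in stand (cols):
 [[ 0.002 -1.    -0.002]
 [-1.    -0.002  0.001]
 [-0.001  0.002 -1.   ]]
roll options [np.float64(179.91), np.float64(-0.09), np.float64(-179.91), np.float64(0.09)] q6 1.4369905478196199
shift cm [-0.19 -8.02 -0.07]
1.7 [ 0.42473167 -0.22257538  0.16467617] [ 1.70130956 -2.64050158 -0.00318175]
```

View pics/w3.png

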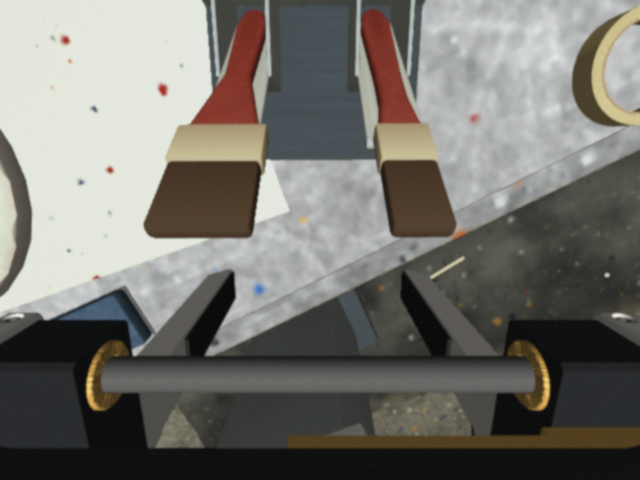

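The brush ends at (148–252,236) and (390–455,235) lie just ahead of the fingers, one finger behind each brush. Push gently.

```bash
python3 -m creep '[{"x":-0.2,"y":-1,"z":0,"roll":0,"claw":-1},{"x":-0.2,"y":-2,"z":0,"roll":0,"claw":-1},{"x":-0.2,"y":-3,"z":0,"roll":0,"claw":-1},{"x":-0.2,"y":-4,"z":0,"roll":0,"claw":-1},{"x":-0.2,"y":-5,"z":0,"roll":0,"claw":-1},{"x":-0.2,"y":-6,"z":0,"roll":0,"claw":-1},{"x":-0.2,"y":-7,"z":0,"roll":0,"claw":-1},{"x":-0.2,"y":-7,"z":0,"roll":0,"claw":-1}]'; python3 mv.py -50 0 165; python3 snap.py wrist:w4 scene:s4|head -1
python3 - <<'E'
import cv2
s=cv2.imread('pics/s4.png')[160:310,255:415]; cv2.imwrite('pics/s4c.png',cv2.resize(s,(640,600),interpolation=cv2.INTER_CUBIC))
E
```

```text
time: 2.5
position: [0.4902, -0.2501, 0.1642]
tcp_rot: [1.701, -2.64, -0.003]
contact_force: [-0.1, -0.4, 0.5]
finger_gap: 0.094
t 2.5 TCP stand mm [-119.7    0.3  164.2] F stand [ 0.1  -0.42  0.55] gap 0.09395391679286084
tool axes in stand (cols):
 [[ 0.002 -1.    -0.002]
 [-1.    -0.002  0.001]
 [-0.001  0.002 -1.   ]]
roll options [np.float64(179.9), np.float64(-0.1), np.float64(-179.9), np.float64(0.1)] q6 1.4580283710465622
shift cm [ 0.04 -6.97 -0.09]
2.6 [ 0.4892445  -0.24965473  0.16421718] [ 1.70125607 -2.64017905 -0.0039946 ]
```

View pics/w4.png

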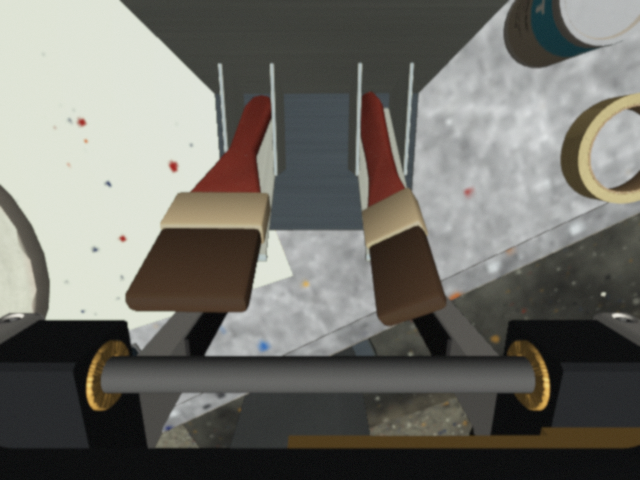

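View pics/s4c.png

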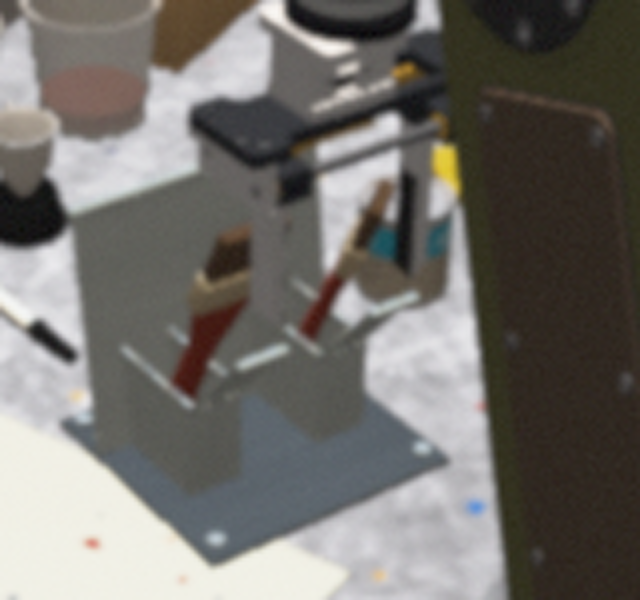

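The brushes are lifting, but the narrow one (end at 385–443, 310) is twisting: the finger pushes its outer part. I'll ease back, narrow the jaw span to about 86 mm to centre the fingers, and look again.

```bash
python3 -m creep '[{"x":0,"y":1,"z":0,"roll":0,"claw":-1},{"x":0,"y":2,"z":0,"roll":0,"claw":-1},{"x":0,"y":3,"z":0,"roll":0,"claw":-1},{"x":0,"y":4,"z":0,"roll":0,"claw":-1},{"x":0,"y":5,"z":0,"roll":0,"claw":-1},{"x":0,"y":6,"z":0,"roll":0,"claw":-0.83},{"x":0,"y":6.5,"z":-1,"roll":0,"claw":-0.83},{"x":0,"y":6.5,"z":-1,"roll":0,"claw":-0.83}]'; python3 mv.py -110 0 175; python3 snap.py wrist:w5 top:t5|head -1
```

```text
time: 3.4
position: [0.4302, -0.2229, 0.1761]
tcp_rot: [-1.701, 2.641, 0.0]
contact_force: [-0.8, -0.3, 0.1]
finger_gap: 0.0861
t 3.4 TCP stand mm [-1.855e+02  1.000e-01  1.761e+02] F stand [-0.59 -0.61  0.08] gap 0.08608947228650526
tool axes in stand (cols):
 [[ 0.002 -1.    -0.   ]
 [-1.    -0.002  0.   ]
 [-0.     0.    -1.   ]]
roll options [np.float64(179.91), np.float64(-0.09), np.float64(-179.91), np.float64(0.09)] q6 1.4426768895894757
shift cm [ 0.03 -7.55  0.11]
3.5 [ 0.43041094 -0.22299062  0.17495469] [ 1.70156957e+00 -2.64072610e+00 -2.14338411e-03]
```

View pics/w5.png

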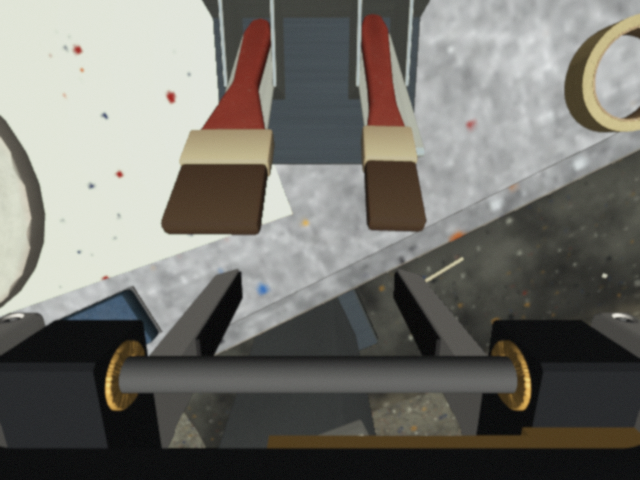

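The narrow brush now lies slightly inward (end centre at px 396, about y −40 mm) and the wide one is at about +53 mm (px 213). Shift the tool +6 mm in y and set the span to 80 mm, so each finger is centred, then push while rising.

```bash
python3 -m creep '[{"x":-0.6,"y":0,"z":0,"roll":0,"claw":-0.7},{"x":-0.6,"y":0,"z":0,"roll":0,"claw":-0.7},{"x":-0.6,"y":-1,"z":0,"roll":0,"claw":-0.7},{"x":-0.6,"y":-2,"z":0,"roll":0,"claw":-0.7},{"x":-0.6,"y":-3,"z":0,"roll":0,"claw":-0.7},{"x":-0.6,"y":-4,"z":0,"roll":0,"claw":-0.7},{"x":-0.6,"y":-5,"z":0,"roll":0,"claw":-0.7},{"x":-0.6,"y":-5,"z":0,"roll":0,"claw":-0.7}]'; python3 mv.py -110 6 175; python3 snap.py wrist:w6|head -1
```

```text
time: 4.3
position: [0.4793, -0.2387, 0.1745]
tcp_rot: [1.701, -2.641, -0.002]
contact_force: [0.0, -0.2, 0.7]
finger_gap: 0.08
t 4.3 TCP stand mm [-134.3    6.2  174.5] F stand [ 0.1  -0.14  0.66] gap 0.0800356534626701
tool axes in stand (cols):
 [[ 0.002 -1.    -0.001]
 [-1.    -0.002  0.001]
 [-0.001  0.001 -1.   ]]
roll options [np.float64(179.91), np.float64(-0.09), np.float64(-179.91), np.float64(0.09)] q6 1.466039729855844
shift cm [ 0.02 -2.43 -0.05]
4.35 [ 0.47873528 -0.23834648  0.17447344] [ 1.70141773 -2.64051447 -0.00291967]
```

View pics/w6.png

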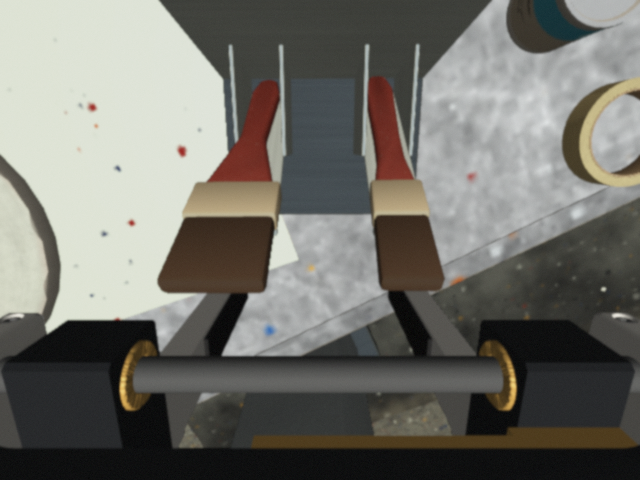

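Both brush ends (162–268 and 378–443, y≈290) are square on the fingers. Continue.

```bash
python3 -m creep '[{"x":0,"y":-0.8,"z":-0.1,"roll":0,"claw":-0.7},{"x":0,"y":-1.6,"z":-0.2,"roll":0,"claw":-0.7},{"x":0,"y":-2.4,"z":-0.3,"roll":0,"claw":-0.7},{"x":0,"y":-3.2,"z":-0.4,"roll":0,"claw":-0.7},{"x":0,"y":-4,"z":-0.5,"roll":0,"claw":-0.7},{"x":0,"y":-4,"z":-0.5,"roll":0,"claw":-0.7}]'; python3 mv.py -110 6 175; python3 snap.py wrist:w7|head -1
```

```text
time: 4.95
position: [0.5159, -0.2553, 0.1793]
tcp_rot: [1.702, -2.64, -0.003]
contact_force: [-0.7, 1.0, -0.1]
finger_gap: 0.08
t 4.95 TCP stand mm [-94.2   6.3 179.3] F stand [-1.05  0.61 -0.15] gap 0.08002737938669398
tool axes in stand (cols):
 [[ 0.002 -1.    -0.002]
 [-1.    -0.002  0.001]
 [-0.001  0.002 -1.   ]]
roll options [np.float64(179.9), np.float64(-0.1), np.float64(-179.9), np.float64(0.1)] q6 1.4732909648070438
shift cm [0.02 1.58 0.43]
5.0 [ 0.51541744 -0.25498136  0.17913641] [ 1.70147134 -2.64028536 -0.00336101]
```

View pics/w7.png

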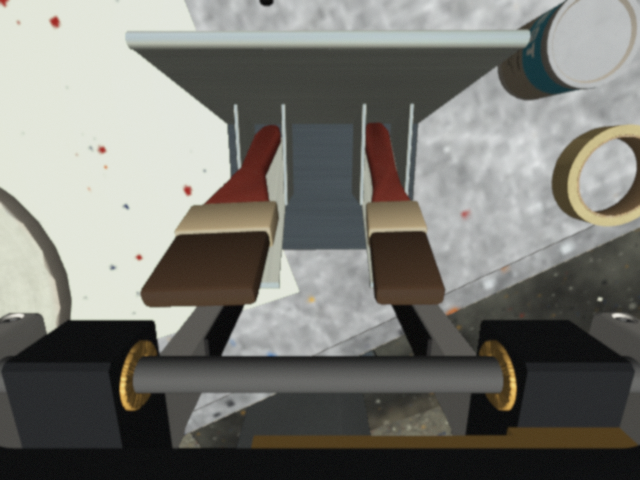

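Still square. Keep going.

```bash
python3 -m creep '[{"x":0,"y":-0.8,"z":-0.1,"roll":0,"claw":-0.7},{"x":0,"y":-1.6,"z":-0.2,"roll":0,"claw":-0.7},{"x":0,"y":-2.4,"z":-0.3,"roll":0,"claw":-0.7},{"x":0,"y":-3.2,"z":-0.4,"roll":0,"claw":-0.7},{"x":0,"y":-4,"z":-0.5,"roll":0,"claw":-0.7},{"x":0,"y":-4,"z":-0.5,"roll":0,"claw":-0.7}]'; python3 mv.py -110 6 175; python3 snap.py wrist:w8 scene:s8|head -1
python3 - <<'E'
import cv2
s=cv2.imread('pics/s8.png')[160:310,255:415]; cv2.imwrite('pics/s8c.png',cv2.resize(s,(640,600),interpolation=cv2.INTER_CUBIC))
E
```

```text
time: 5.6
position: [0.5526, -0.2719, 0.1839]
tcp_rot: [1.702, -2.64, -0.003]
contact_force: [-1.2, 0.7, -0.3]
finger_gap: 0.0799
t 5.6 TCP stand mm [-53.9   6.3 183.9] F stand [-1.33  0.13 -0.34] gap 0.07991660646626933
tool axes in stand (cols):
 [[ 0.002 -1.    -0.002]
 [-1.    -0.002  0.001]
 [-0.001  0.002 -1.   ]]
roll options [np.float64(179.9), np.float64(-0.1), np.float64(-179.9), np.float64(0.1)] q6 1.4796393460235249
shift cm [0.03 5.61 0.9 ]
5.7 [ 0.55183669 -0.27150902  0.18379796] [ 1.70136229 -2.64012502 -0.00396463]
```

View pics/w8.png

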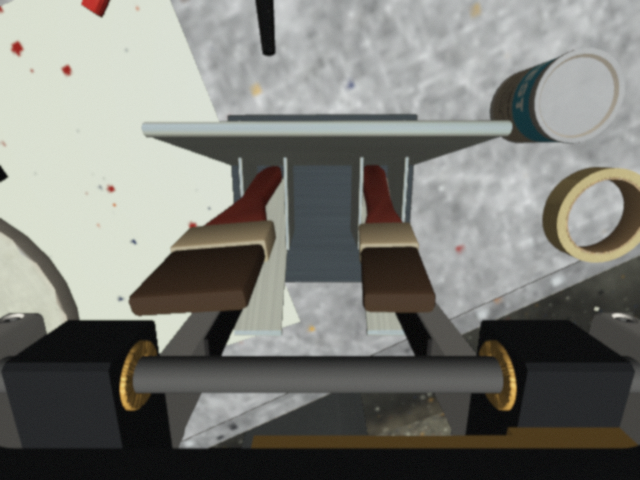

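View pics/s8c.png

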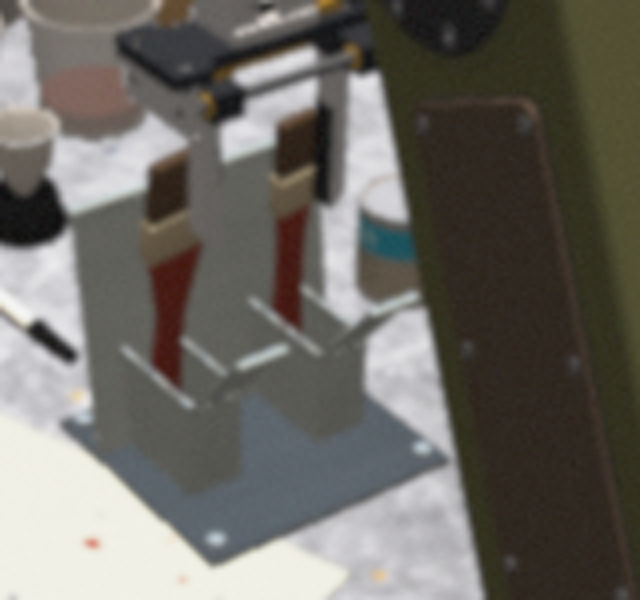

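The brushes are up to about 15° from vertical, but the wide one yaws (133,300 vs 250,300 tilt) and leans outward, because the finger contact is narrow. It is safer to ease them back and push each in turn with shut fingers, a 25 mm wide face.

```bash
python3 -m creep '[{"x":0,"y":1,"z":0.1,"roll":0,"claw":-0.7},{"x":0,"y":2,"z":0.2,"roll":0,"claw":-0.7},{"x":0,"y":3,"z":0.3,"roll":0,"claw":-0.7},{"x":0,"y":4,"z":0.5,"roll":0,"claw":-0.7},{"x":0,"y":5,"z":0.6,"roll":0,"claw":-0.7},{"x":0,"y":6,"z":0.8,"roll":0,"claw":-0.7},{"x":0,"y":7,"z":1,"roll":0,"claw":-0.7},{"x":0,"y":8,"z":1,"roll":0,"claw":-0.7}]' >/dev/null;  python3 -m creep '[{"x":0,"y":1.5,"z":0,"roll":0,"claw":-0.7},{"x":0,"y":3,"z":0,"roll":0,"claw":-0.7},{"x":0,"y":5,"z":0,"roll":0,"claw":0},{"x":0,"y":5,"z":0,"roll":0,"claw":1},{"x":0,"y":5,"z":0,"roll":0,"claw":1},{"x":0,"y":5,"z":0,"roll":0,"claw":1},{"x":0,"y":5,"z":0,"roll":0,"claw":1}]'; python3 mv.py -190 52 170; python3 snap.py wrist:w9 top:t9|head -1
python3 - <<'E'
import cv2
t=cv2.imread('pics/t9.png')[160:300,245:385]; cv2.imwrite('pics/t9c.png',cv2.resize(t,(560,560),interpolation=cv2.INTER_CUBIC))
E
```

```text
time: 7.2
position: [0.4331, -0.2176, 0.1739]
tcp_rot: [1.701, -2.64, -0.004]
contact_force: [0.5, -0.4, -0.3]
finger_gap: 0.0435
t 7.2 TCP stand mm [-185.1    6.2  173.9] F stand [ 0.64 -0.18 -0.32] gap 0.04350457040232294
tool axes in stand (cols):
 [[ 0.002 -1.    -0.003]
 [-1.    -0.002  0.001]
 [-0.001  0.003 -1.   ]]
roll options [np.float64(179.9), np.float64(-0.1), np.float64(-179.9), np.float64(0.1)] q6 1.4550430046036267
shift cm [-4.58  0.48  0.39]
7.3 [ 0.43293113 -0.21755064  0.1738194 ] [ 1.70122053 -2.63983457 -0.00477782]
```

View pics/w9.png

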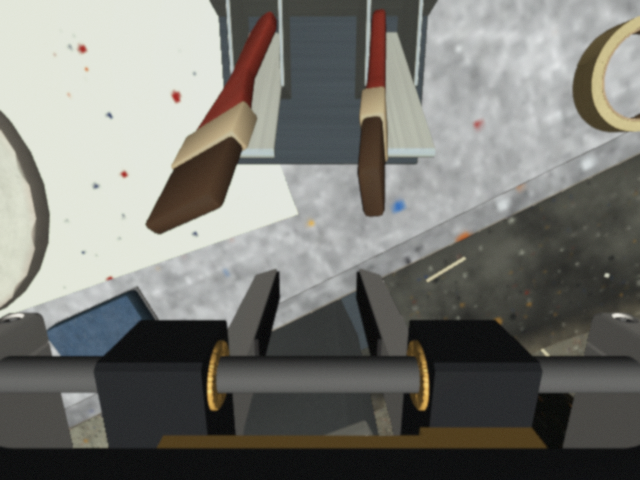

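View pics/t9c.png

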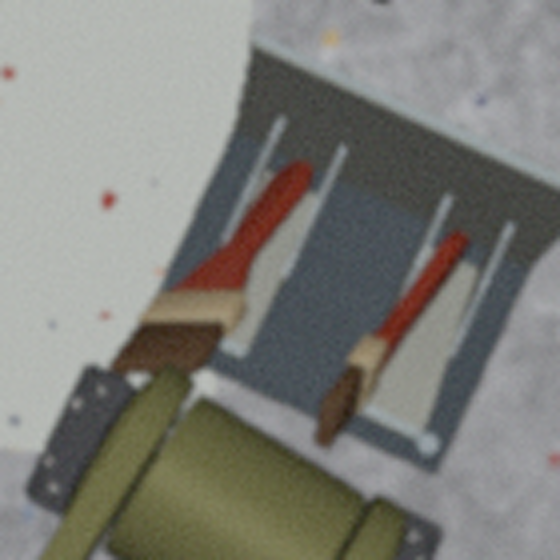

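Retreating left both brushes turned about their length and leaning to +y: the wide one at (150–240,110–232), the narrow one on edge at (360–383,90–215). Pushing isn't stable, so I'll change method: pinch each brush across and carry it upright, turning it straight. First a closer look.

```bash
python3 snap.py scene:s9|head -1
python3 - <<'E'
import cv2
s=cv2.imread('pics/s9.png')[180:310,255:395]; cv2.imwrite('pics/s9c.png',cv2.resize(s,(700,650),interpolation=cv2.INTER_CUBIC)[:600])
s=cv2.imread('pics/w9.png')[0:240,130:450]; cv2.imwrite('pics/w9c.png',cv2.resize(s,(800,600),interpolation=cv2.INTER_CUBIC))
E
```

```text
7.35 [ 0.43287931 -0.21749587  0.17380577] [ 1.7012859  -2.63983317 -0.00481219]
```

View pics/s9c.png

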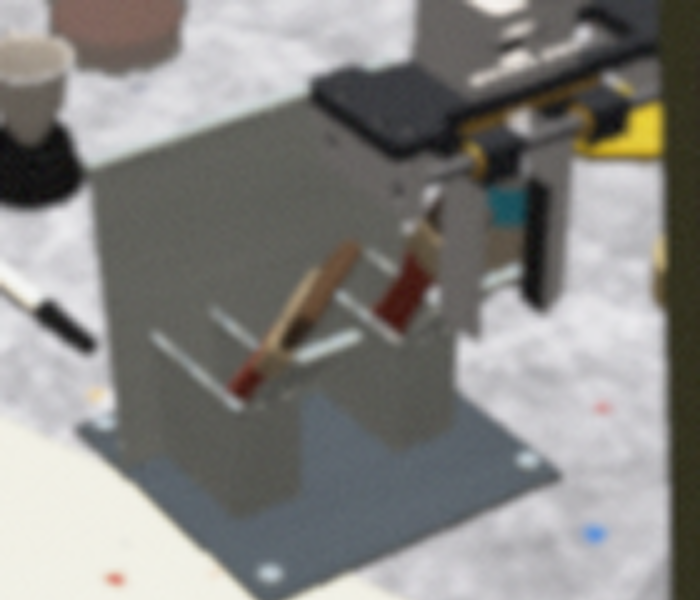

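View pics/w9c.png

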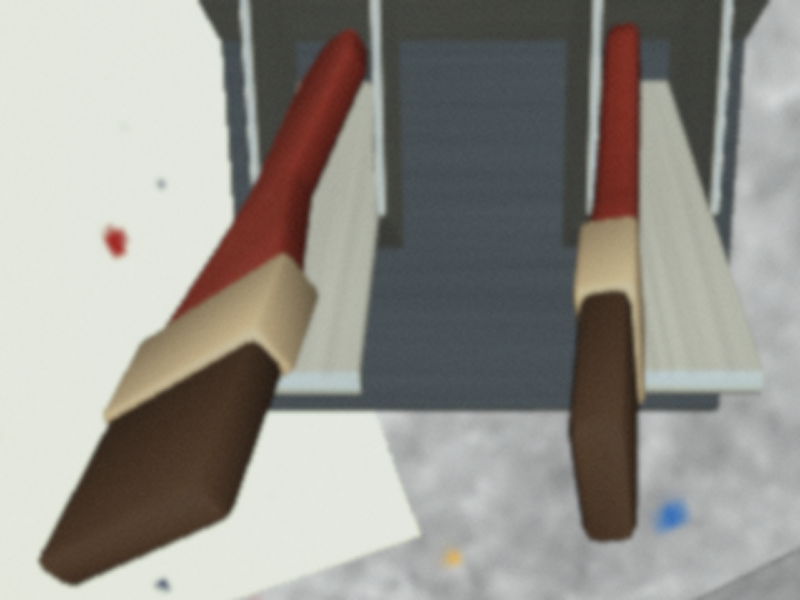

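The wide brush is rolled about 35° and hangs outward. The narrow one is on edge along its left cheek. Next step is to locate their tips.

```bash
cat > st.py <<'E'
from geo import *
o=np.array([.599,-.300,0]);M=R.from_euler('z',np.radians(-24.5)).as_matrix()
def S3(*a):
    x,e=tri(*a);return (M.T@(x-o)*1000).round(1),e
def atz(ob,z):
    c,d=ray(*ob);x=c+d*(z-c[2])/d[2];return (M.T@(x-o)*1000).round(1)
E
python3 - <<'E'
from st import *
W=lambda u,v:('wrist',130+u/2.5,v/2.5)
S=lambda u,v:('scene',255+u/5,180+v/5)
T=lambda u,v:('top',245+u/4,160+v/4)
print('wide right tip', S3(W(225,512),S(352,243)), S3(W(225,512),T(205,370)))
print('wide left tip z175',atz(W(55,572),.175),atz(W(55,572),.19))
print('wide ferrule: UL',S3(W(140,345),T(160,293)),'UR',S3(W(285,257),T(245,293)),'LR',S3(W(255,342),T(224,325)),'LL',S3(W(107,415),T(137,318)))
print('narrow tip',S3(W(610,535),T(325,440)))
print('n ferrule L',S3(W(580,225),T(365,337)),'bristle start R', S3(W(630,295),T(372,370)), S3(W(580,300),T(350,365)))
print('handle wide foot end',atz(W(345,35),.02),'narrow',atz(W(622,28),.02))
E
```

```text
wide right tip (array([-133.9,   49.1,  202.7]), [0.0, 0.0]) (array([-132.1,   45.7,  214. ]), [0.2, 0.2])
wide left tip z175 [-151.6   94.7  175. ] [-148.    87.2  190. ]
wide ferrule: UL (array([-104.4,   85.1,  138.8]), [0.5, 0.5]) UR (array([-86.9,  44.9, 159.8]), [0.6, 0.6]) LR (array([-105.8,   47.4,  179.2]), [1.6, 1.6]) LL (array([-120.9,   89.9,  150.4]), [1.1, 1.1])
narrow tip (array([-138.5,  -21.2,  197.9]), [0.8, 0.8])
n ferrule L (array([-80.9, -18.5, 159.8]), [1.2, 1.2]) bristle start R (array([-94.4, -29.7, 156.5]), [0.8, 0.8]) (array([-96.6, -18. , 164.3]), [1.4, 1.4])
handle wide foot end [ 1.2 48.5 20. ] narrow [  3.5 -46.9  20. ]
```

Wide tip centre is at about (−142, 70, 190) and the narrow tip at about (−138, −21, 198) in the stand frame. I'll push the wide brush alone with two fingers spanning 49 mm. That should square it up, following a path from y=72 towards 50.

```bash
python3 -m creep '[{"x":-3,"y":1,"z":0,"roll":0,"claw":0.49},{"x":-6.6,"y":1,"z":1,"roll":0,"claw":0.49},{"x":-6.6,"y":1,"z":2.4,"roll":0,"claw":0.49},{"x":-6.6,"y":1,"z":2.4,"roll":0,"claw":0.49},{"x":-6.5,"y":-0.5,"z":2.4,"roll":0,"claw":0.49},{"x":-6.4,"y":-1.5,"z":2.4,"roll":0,"claw":0.49},{"x":-6.4,"y":-2.2,"z":2.4,"roll":0,"claw":0.49},{"x":-6.4,"y":-2.2,"z":2.4,"roll":0,"claw":0.49}]'; python3 mv.py -140 68 150; python3 snap.py wrist:w10|head -1
```

```text
time: 8.15
position: [0.4796, -0.1688, 0.1498]
tcp_rot: [1.7, -2.64, -0.005]
contact_force: [-0.3, 0.3, 0.7]
finger_gap: 0.0238
t 8.15 TCP stand mm [-163.    69.9  149.8] F stand [-0.35  0.13  0.67] gap 0.023768142630121915
tool axes in stand (cols):
 [[ 0.001 -1.    -0.003]
 [-1.    -0.001  0.001]
 [-0.001  0.003 -1.   ]]
roll options [np.float64(179.94), np.float64(-0.06), np.float64(-179.94), np.float64(0.06)] q6 1.5860644293016264
shift cm [ 0.19 -2.3  -0.03]
8.2 [ 0.47922462 -0.16851456  0.14969291] [ 1.70053099 -2.64001058 -0.00539303]
```

View pics/w10.png

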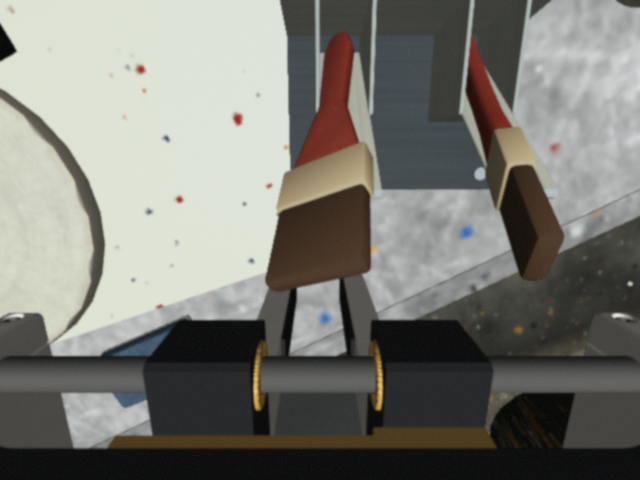

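The two-finger face sits squarely under the wide brush (end 268–370, y≈275) and it is already straightening. Continue.

```bash
python3 -m creep '[{"x":0.1,"y":-0.8,"z":-0.2,"roll":0,"claw":0.49},{"x":0.2,"y":-1.6,"z":-0.4,"roll":0,"claw":0.49},{"x":0.3,"y":-2.4,"z":-0.6,"roll":0,"claw":0.49},{"x":0.4,"y":-3.2,"z":-0.8,"roll":0,"claw":0.49},{"x":0.5,"y":-4,"z":-1,"roll":0,"claw":0.49},{"x":0.6,"y":-4.8,"z":-1.2,"roll":0,"claw":0.49},{"x":0.7,"y":-5.6,"z":-1.4,"roll":0,"claw":0.49},{"x":0.7,"y":-5.6,"z":-1.4,"roll":0,"claw":0.49}]'; python3 mv.py -140 68 150; python3 snap.py wrist:w11|head -1
```

```text
time: 9.0
position: [0.5281, -0.1986, 0.1636]
tcp_rot: [1.7, -2.64, -0.005]
contact_force: [0.6, 0.1, -0.5]
finger_gap: 0.0237
t 9.0 TCP stand mm [-106.6   62.9  163.6] F stand [ 0.51  0.36 -0.54] gap 0.02373830015078865
tool axes in stand (cols):
 [[ 0.001 -1.    -0.003]
 [-1.    -0.001  0.001]
 [-0.001  0.003 -1.   ]]
roll options [np.float64(179.94), np.float64(-0.06), np.float64(-179.94), np.float64(0.06)] q6 1.5721017276881761
shift cm [-0.51  3.34  1.37]
9.05 [ 0.52759215 -0.19825891  0.16333552] [ 1.70035847 -2.63999625 -0.0055343 ]
```

View pics/w11.png

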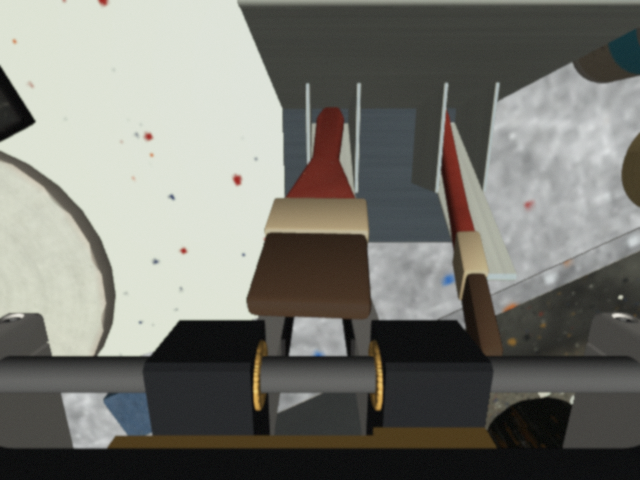

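The wide brush is now square and central on the fingers (250–370, y≈310). Continue.

```bash
python3 -m creep '[{"x":0.1,"y":-0.8,"z":-0.2,"roll":0,"claw":0.49},{"x":0.2,"y":-1.6,"z":-0.4,"roll":0,"claw":0.49},{"x":0.3,"y":-2.4,"z":-0.6,"roll":0,"claw":0.49},{"x":0.4,"y":-3.2,"z":-0.8,"roll":0,"claw":0.49},{"x":0.5,"y":-4,"z":-1,"roll":0,"claw":0.49},{"x":0.6,"y":-4.8,"z":-1.2,"roll":0,"claw":0.49},{"x":0.7,"y":-5.6,"z":-1.4,"roll":0,"claw":0.49},{"x":0.7,"y":-5.6,"z":-1.4,"roll":0,"claw":0.49}]'; python3 mv.py -140 68 150; python3 snap.py wrist:w12 scene:s12|head -1
python3 - <<'E'
import cv2
s=cv2.imread('pics/s12.png')[160:310,255:415]; cv2.imwrite('pics/s12c.png',cv2.resize(s,(640,600),interpolation=cv2.INTER_CUBIC))
E
```

```text
time: 9.85
position: [0.5764, -0.2283, 0.1772]
tcp_rot: [1.7, -2.64, -0.005]
contact_force: [-0.4, -0.1, 0.2]
finger_gap: 0.0238
t 9.85 TCP stand mm [-50.3  55.9 177.2] F stand [-0.34 -0.32  0.23] gap 0.023761952270241145
tool axes in stand (cols):
 [[ 0.001 -1.    -0.003]
 [-1.    -0.001  0.001]
 [-0.001  0.003 -1.   ]]
roll options [np.float64(179.94), np.float64(-0.06), np.float64(-179.94), np.float64(0.06)] q6 1.5606715241885347
shift cm [-1.22  8.96  2.75]
9.95 [ 0.57569094 -0.22782157  0.17691607] [ 1.70016639 -2.63987691 -0.00600411]
```

View pics/w12.png

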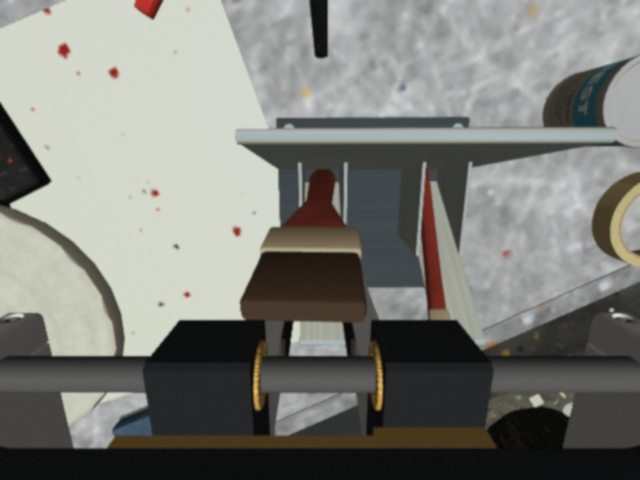

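View pics/s12c.png

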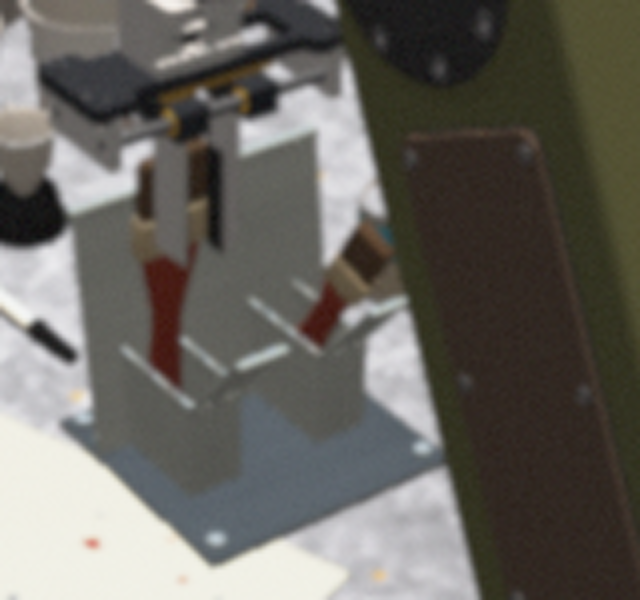

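Nearly vertical, still square. Finish the tipping slowly.

```bash
python3 -m creep '[{"x":0.1,"y":-0.7,"z":-0.2,"roll":0,"claw":0.49},{"x":0.2,"y":-1.4,"z":-0.4,"roll":0,"claw":0.49},{"x":0.25,"y":-2.1,"z":-0.6,"roll":0,"claw":0.49},{"x":0.3,"y":-2.8,"z":-0.8,"roll":0,"claw":0.49},{"x":0.35,"y":-3.5,"z":-0.9,"roll":0,"claw":0.49},{"x":0.4,"y":-4.1,"z":-1,"roll":0,"claw":0.49},{"x":0.4,"y":-4.6,"z":-1,"roll":0,"claw":0.49},{"x":0.4,"y":-4.6,"z":-1,"roll":0,"claw":0.49}]'; python3 mv.py -140 68 150; python3 snap.py wrist:w13 scene:s13|head -1
python3 - <<'E'
import cv2
s=cv2.imread('pics/s13.png')[160:310,255:415]; cv2.imwrite('pics/s13c.png',cv2.resize(s,(640,600),interpolation=cv2.INTER_CUBIC))
E
```

```text
time: 10.75
position: [0.6163, -0.2507, 0.1864]
tcp_rot: [1.7, -2.64, -0.006]
contact_force: [0.7, 0.1, -0.1]
finger_gap: 0.024
t 10.75 TCP stand mm [ -4.7  52.1 186.4] F stand [ 0.57  0.37 -0.08] gap 0.024030262553376
tool axes in stand (cols):
 [[ 0.001 -1.    -0.004]
 [-1.    -0.001  0.001]
 [-0.001  0.004 -1.   ]]
roll options [np.float64(179.93), np.float64(-0.07), np.float64(-179.93), np.float64(0.07)] q6 1.555506651276764
shift cm [-1.61 13.51  3.7 ]
10.85 [ 0.61590318 -0.25043339  0.18648912] [ 1.7001793  -2.63966349 -0.00653904]
```

View pics/w13.png

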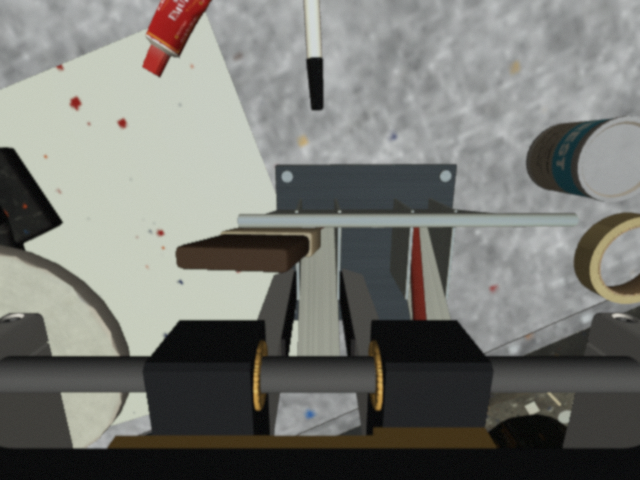

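View pics/s13c.png

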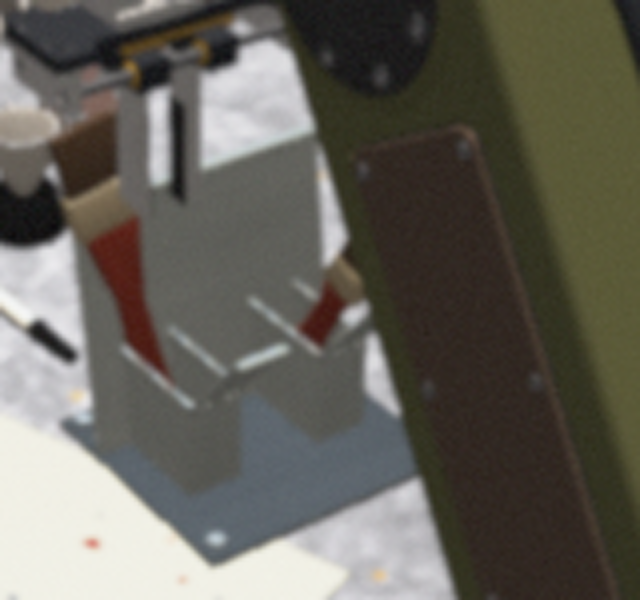

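The wide brush is against the backrest but has swung sideways to +y by about 15° (top at 178–310, y≈250). I'll straddle it with open jaws and pinch it across its width to set it upright.

```bash
python3 - <<'E'
from st import *
for u,v in [(178,248),(310,235),(300,270),(180,265)]: print(u,v,atz(('wrist',u,v),.235))
print(S3(('wrist',300,270),('scene',255+118/4,160+112/4)),S3(('wrist',180,262),('scene',255+52/4,160+148/4)))
E
python3 -m creep '[{"x":0,"y":1,"z":0,"roll":0,"claw":0.49},{"x":0,"y":2.5,"z":0,"roll":0,"claw":0},{"x":-1,"y":4,"z":0,"roll":0,"claw":-1},{"x":-2,"y":4,"z":0,"roll":0,"claw":-1},{"x":-3,"y":4,"z":0,"roll":0,"claw":-1},{"x":-3,"y":4,"z":0,"roll":0,"claw":-1},{"x":-3,"y":4,"z":0,"roll":0,"claw":-1},{"x":-3,"y":4,"z":0,"roll":0,"claw":-1}]';python3 mv.py 15 82 190;  python3 snap.py wrist:w14 top:t14|head -1
python3 - <<'E'
import cv2
t=cv2.imread('pics/t14.png')[160:300,245:385]; cv2.imwrite('pics/t14c.png',cv2.resize(t,(560,560),interpolation=cv2.INTER_CUBIC))
E
```

```text
178 248 [ 32.3 107.4 235. ]
310 235 [ 37.7  54.5 235. ]
300 270 [ 22.9  58.7 235. ]
180 265 [ 25.1 107.4 235. ]
(array([ 24.4,  58.4, 238.9]), [0.1, 0.1]) (array([ 23.8, 107.9, 230.1]), [1.6, 1.6])
time: 11.65
position: [0.592, -0.2069, 0.1864]
tcp_rot: [1.7, -2.64, -0.007]
contact_force: [0.6, 0.5, 0.2]
finger_gap: 0.0767
t 11.65 TCP stand mm [-45.   81.8 186.4] F stand [0.33 0.67 0.17] gap 0.07668062984711481
tool axes in stand (cols):
 [[ 0.001 -1.    -0.005]
 [-1.    -0.001  0.001]
 [-0.001  0.005 -1.   ]]
roll options [np.float64(179.94), np.float64(-0.06), np.float64(-179.94), np.float64(0.06)] q6 1.60219051334979
shift cm [-0.01 -6.   -0.38]
11.75 [ 0.59186311 -0.20698392  0.18651431] [ 1.69944241 -2.6399547  -0.00679526]
```

View pics/w14.png

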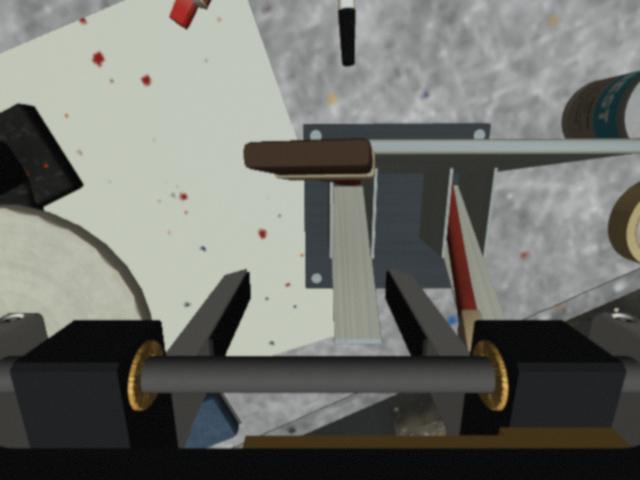

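View pics/t14c.png

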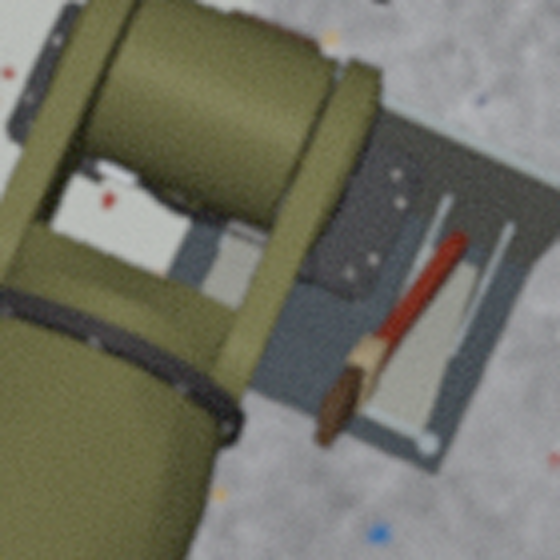

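The wide brush rests on the backrest edge (top 245–370, y≈155; centre about y=86, x≈30). Move the open jaws round it.

```bash
python3 -m creep '[{"x":-0.2,"y":0,"z":-0.7,"roll":0,"claw":-1},{"x":-0.2,"y":-2,"z":-0.7,"roll":0,"claw":-1},{"x":-0.2,"y":-4,"z":-0.7,"roll":0,"claw":-1},{"x":-0.2,"y":-6,"z":-0.7,"roll":0,"claw":-1},{"x":-0.2,"y":-7,"z":-0.7,"roll":0,"claw":-1},{"x":-0.2,"y":-7.2,"z":-0.7,"roll":0,"claw":-1},{"x":-0.2,"y":-7.2,"z":-0.7,"roll":0,"claw":-1}]' 8;python3 mv.py 15 82 190;  python3 snap.py wrist:w15 |head -1
```

```text
time: 12.45
position: [0.6582, -0.235, 0.1932]
tcp_rot: [1.699, -2.64, -0.007]
contact_force: [-0.6, 0.3, -0.7]
finger_gap: 0.0941
t 12.45 TCP stand mm [ 26.9  83.7 193.2] F stand [-0.68 -0.03 -0.72] gap 0.09409152381520072
tool axes in stand (cols):
 [[ 0.001 -1.    -0.005]
 [-1.    -0.001  0.001]
 [-0.001  0.005 -1.   ]]
roll options [np.float64(179.96), np.float64(-0.04), np.float64(-179.96), np.float64(0.04)] q6 1.6020276827941158
shift cm [0.17 1.19 0.33]
12.5 [ 0.65801732 -0.23482981  0.19336198] [ 1.6995082  -2.63986517 -0.00687939]
```

View pics/w15.png

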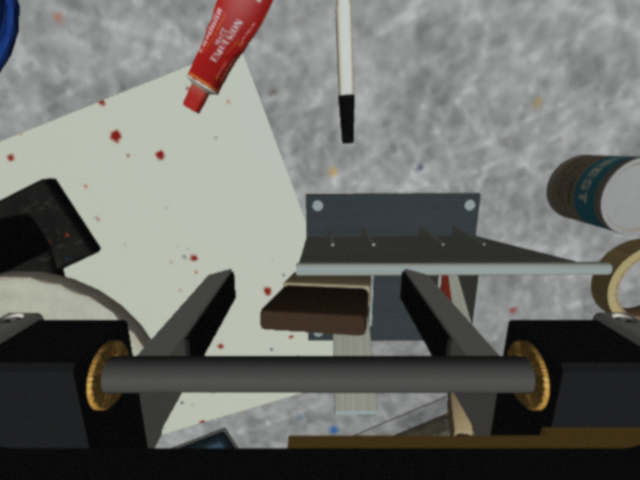

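Brush (262–370, 285–335) lies between the fingers. Close gently.

```bash
python3 -m creep '[{"x":0,"y":0,"z":0,"roll":0,"claw":-0.5},{"x":0,"y":0,"z":0,"roll":0,"claw":-0.2},{"x":0,"y":0,"z":0,"roll":0,"claw":0},{"x":0,"y":0,"z":0,"roll":0,"claw":0},{"x":0,"y":0,"z":0,"roll":0,"claw":0},{"x":0,"y":0,"z":0,"roll":0,"claw":0}]' 6;python3 mv.py 27 52 195;  python3 snap.py wrist:w16 |head -1
```

```text
time: 13.1
position: [0.6579, -0.2349, 0.1934]
tcp_rot: [1.699, -2.64, -0.007]
contact_force: [-0.9, 0.0, 0.1]
finger_gap: 0.0575
t 13.1 TCP stand mm [ 26.6  83.6 193.4] F stand [-0.86 -0.35  0.11] gap 0.05747178865901559
tool axes in stand (cols):
 [[ 0.001 -1.    -0.005]
 [-1.    -0.001  0.   ]
 [-0.     0.005 -1.   ]]
roll options [np.float64(179.96), np.float64(-0.04), np.float64(-179.96), np.float64(0.04)] q6 1.6019501058857908
shift cm [ 3.16 -0.03 -0.16]
13.15 [ 0.65794645 -0.23495125  0.19340791] [ 1.69928695 -2.63978757 -0.0066689 ]
```

View pics/w16.png

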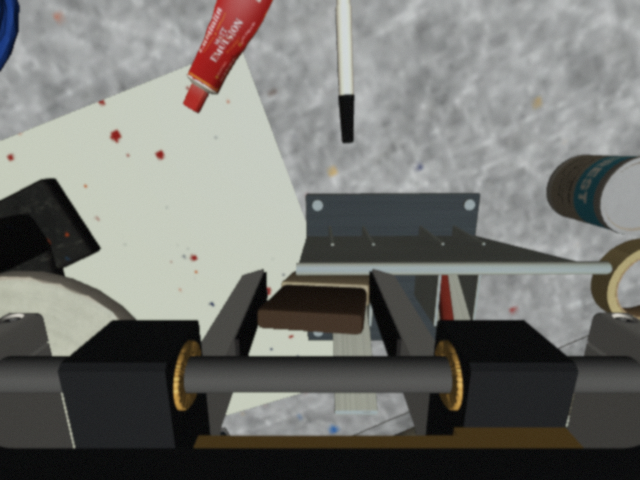

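```bash
python3 -m creep '[{"x":0.5,"y":0,"z":0,"roll":0,"claw":0},{"x":1,"y":0,"z":0,"roll":0,"claw":0},{"x":1.5,"y":0,"z":-0.1,"roll":0,"claw":0},{"x":2,"y":0,"z":-0.2,"roll":0,"claw":0},{"x":2.5,"y":0,"z":-0.3,"roll":0,"claw":0},{"x":3,"y":0,"z":-0.3,"roll":0,"claw":0},{"x":3.3,"y":0,"z":-0.3,"roll":0,"claw":0},{"x":3.3,"y":0,"z":-0.3,"roll":0,"claw":0}]' 6;python3 mv.py 27 52 195;  python3 snap.py wrist:w17 scene:s17 |head -1
python3 - <<'E'
import cv2
s=cv2.imread('pics/s17.png')[160:310,255:415]; cv2.imwrite('pics/s17c.png',cv2.resize(s,(640,600),interpolation=cv2.INTER_CUBIC))
E
```

```text
time: 13.95
position: [0.644, -0.2655, 0.1962]
tcp_rot: [1.698, -2.64, -0.007]
contact_force: [-0.4, -0.2, -0.7]
finger_gap: 0.0507
t 13.95 TCP stand mm [ 26.6  50.1 196.2] F stand [-0.27 -0.29 -0.71] gap 0.05066827287837201
tool axes in stand (cols):
 [[ 0.    -1.    -0.005]
 [-1.    -0.     0.   ]
 [-0.     0.005 -1.   ]]
roll options [np.float64(179.99), np.float64(-0.01), np.float64(-179.99), np.float64(0.01)] q6 1.5545395132068611
shift cm [-0.19 -0.04  0.12]
14.05 [ 0.64422347 -0.2650071   0.19620188] [ 1.69905543 -2.63965193 -0.00708508]
```

View pics/w17.png

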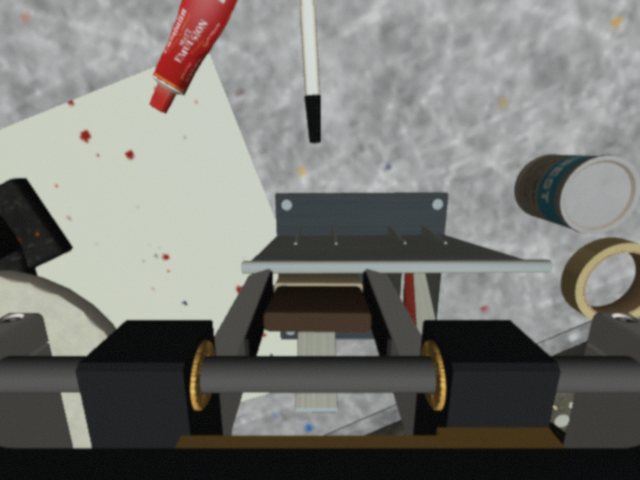

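View pics/s17c.png

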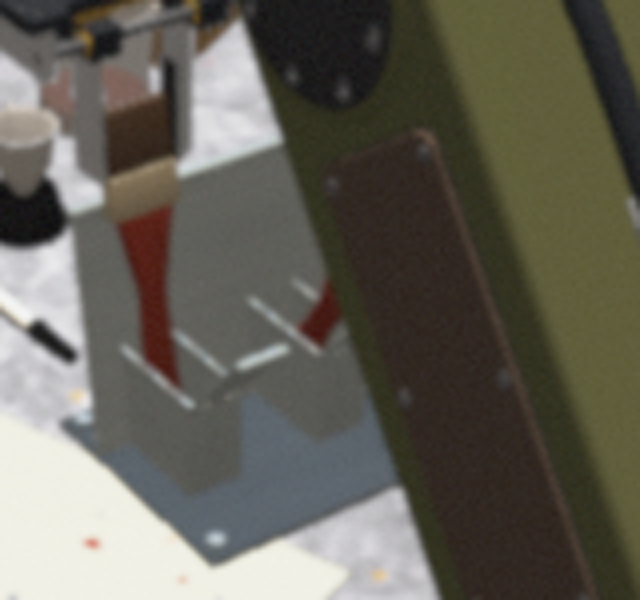

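The wide brush now stands straight between the jaws (265–370, 290–330). Release and rise clear.

```bash
python3 -m creep '[{"x":0,"y":0,"z":0,"roll":0,"claw":-0.3},{"x":0,"y":0,"z":0,"roll":0,"claw":-0.6},{"x":0,"y":0,"z":0,"roll":0,"claw":-0.9},{"x":0,"y":0,"z":0,"roll":0,"claw":-0.9},{"x":0,"y":0,"z":-3,"roll":0,"claw":-0.9},{"x":0,"y":0,"z":-7,"roll":0,"claw":-0.9},{"x":0,"y":2,"z":-8.5,"roll":0,"claw":-0.9},{"x":0,"y":6,"z":-8.5,"roll":0,"claw":-0.9}]' ;python3 mv.py -130 -20 280;  python3 snap.py wrist:w18 scene:s18 |head -1
python3 - <<'E'
import cv2
s=cv2.imread('pics/s18.png')[160:310,255:415]; cv2.imwrite('pics/s18c.png',cv2.resize(s,(640,600),interpolation=cv2.INTER_CUBIC))
E
```

```text
time: 14.85
position: [0.5907, -0.2408, 0.2832]
tcp_rot: [1.7, -2.641, -0.002]
contact_force: [0.6, -0.6, 0.4]
finger_gap: 0.0897
t 14.85 TCP stand mm [-32.1  50.4 283.2] F stand [ 0.76 -0.28  0.42] gap 0.08968628467471317
tool axes in stand (cols):
 [[ 0.001 -1.    -0.001]
 [-1.    -0.001  0.   ]
 [-0.     0.001 -1.   ]]
roll options [np.float64(179.97), np.float64(-0.03), np.float64(-179.97), np.float64(0.03)] q6 1.5532463807749965
shift cm [7.04 9.79 0.33]
14.95 [ 0.58670056 -0.23862819  0.28118629] [ 1.6986158  -2.63812719 -0.01089596]
```

View pics/w18.png

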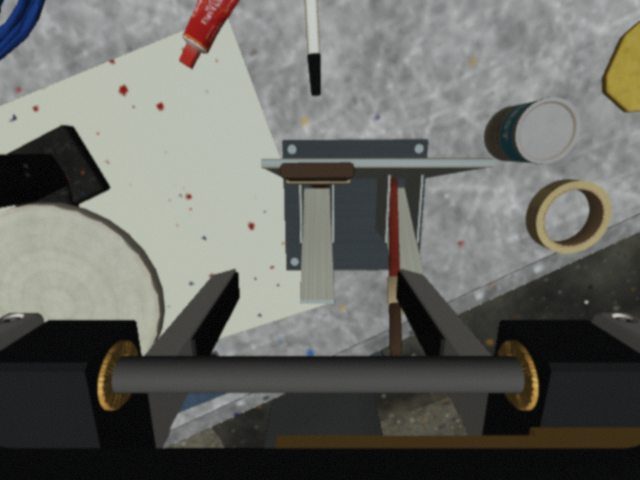

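View pics/s18c.png

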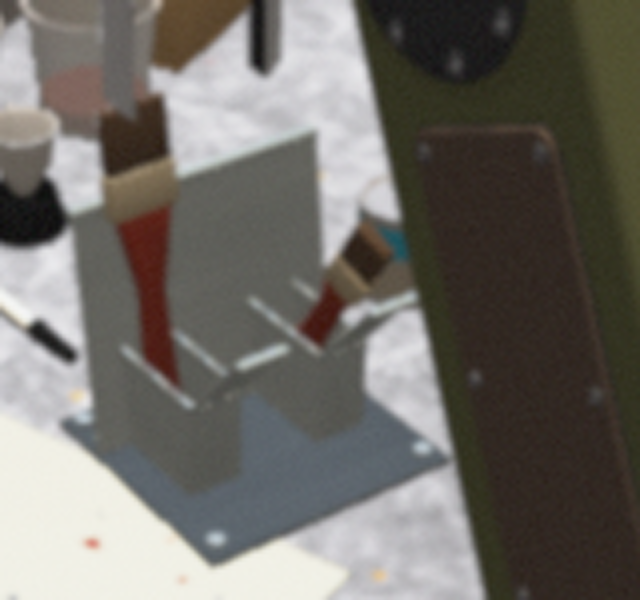

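The wide brush stands upright and free against the backrest. For the narrow brush (on edge), turn the wrist by −180° while moving above it, so a +90° turn is available later.

```bash
python3 -m creep '[{"x":1,"y":2,"z":0,"roll":-8,"claw":-0.5},{"x":2,"y":4,"z":0,"roll":-16,"claw":-0.5},{"x":3,"y":6,"z":0,"roll":-24,"claw":-0.5},{"x":4,"y":8,"z":0,"roll":-32,"claw":-0.5},{"x":5,"y":10,"z":0,"roll":-40,"claw":-0.5},{"x":6,"y":10.2,"z":0,"roll":-48,"claw":-0.5},{"x":7.1,"y":10.2,"z":0,"roll":-56,"claw":-0.5},{"x":7.1,"y":10.2,"z":0,"roll":-64,"claw":-0.5}]' >/dev/null; python3 -m creep '[{"x":0,"y":0,"z":0,"roll":-8,"claw":-0.5},{"x":0,"y":0,"z":0,"roll":-16,"claw":-0.5},{"x":0,"y":0,"z":0,"roll":-24,"claw":-0.5},{"x":0,"y":0,"z":0,"roll":-32,"claw":-0.5},{"x":0,"y":0,"z":0,"roll":-40,"claw":-0.5},{"x":0,"y":0,"z":0,"roll":-48,"claw":-0.5},{"x":0,"y":0,"z":0,"roll":-56,"claw":-0.5},{"x":0,"y":0,"z":0,"roll":-64,"claw":-0.5}]'>/dev/null; python3 -m creep '[{"x":0,"y":0,"z":0,"roll":-8,"claw":-0.5},{"x":0,"y":0,"z":0,"roll":-16,"claw":-0.5},{"x":0,"y":0,"z":0,"roll":-24,"claw":-0.5},{"x":0,"y":0,"z":0,"roll":-32,"claw":-0.5},{"x":0,"y":0,"z":0,"roll":-40,"claw":-0.5},{"x":0,"y":0,"z":0,"roll":-48,"claw":-0.5},{"x":0,"y":0,"z":0,"roll":-52,"claw":-0.5},{"x":0,"y":0,"z":0,"roll":-52,"claw":-0.5}]'; python3 mv.py -130 -21 170;  python3 snap.py wrist:w19 top:t19 |head -1
```

```text
time: 17.35
position: [0.4651, -0.2626, 0.2828]
tcp_rot: [-2.627, -1.713, 0.005]
contact_force: [0.2, -0.5, 1.2]
finger_gap: 0.0708
t 17.35 TCP stand mm [-137.4  -21.5  282.8] F stand [ 0.38 -0.36  1.15] gap 0.0707580979993017
tool axes in stand (cols):
 [[-0.012  1.    -0.006]
 [ 1.     0.012  0.   ]
 [ 0.    -0.006 -1.   ]]
roll options [np.float64(-0.71), np.float64(179.29), np.float64(0.71), np.float64(-179.29)] q6 -1.7376845764008089
shift cm [ 0.04  0.81 11.27]
17.45 [ 0.4649441  -0.2624912   0.28268459] [-2.62984656 -1.7085474   0.00528929]
```

View pics/w19.png

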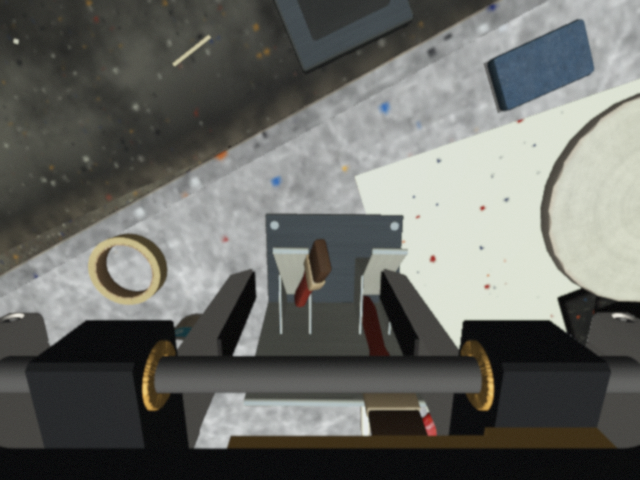

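```bash
python3 - <<'E'
import cv2
s=cv2.imread('pics/w19.png')[210:350,240:420]; cv2.imwrite('pics/w19c.png',cv2.resize(s,None,fx=4,fy=4,interpolation=cv2.INTER_CUBIC))
s=cv2.imread('pics/t19.png')[160:300,245:385]; cv2.imwrite('pics/t19c.png',cv2.resize(s,None,fx=4,fy=4,interpolation=cv2.INTER_CUBIC))
E
```

```text
(no output)
```

View pics/w19c.png

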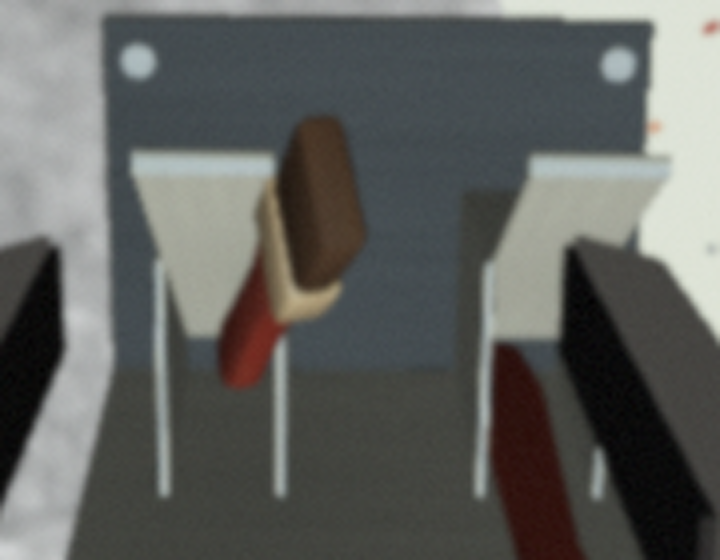

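View pics/t19c.png

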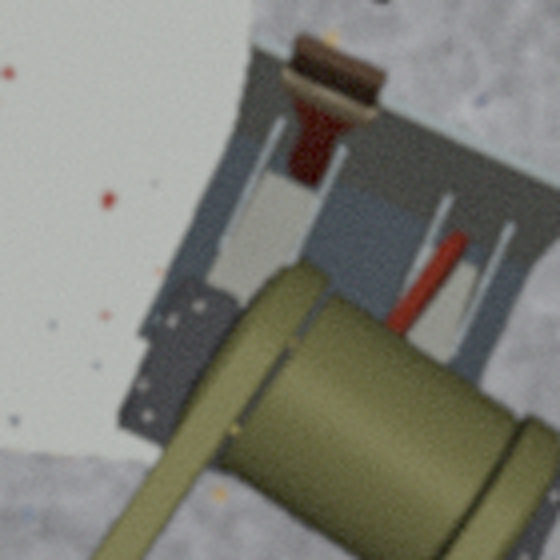

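Top view: the wide brush stands squarely in its cup (340,75 in the crop). The narrow brush is on edge, tip at about (−150,−22,189), leaning to +y. I'll descend with the jaws astride it about 35 mm below its tip and pinch it across its thickness.

```bash
python3 mv.py -130 -25 152|tail -1; python3 -m creep '[{"x":-0.4,"y":0.7,"z":2,"roll":0.5,"claw":-0.06},{"x":-0.4,"y":0.7,"z":4,"roll":0.5,"claw":-0.06},{"x":-0.4,"y":0.7,"z":7,"roll":0.5,"claw":-0.06},{"x":-0.4,"y":0.7,"z":8,"roll":0.5,"claw":-0.06},{"x":-0.4,"y":0.7,"z":8,"roll":0.5,"claw":-0.06}]' 6; python3 mv.py -130 -25 152;  python3 snap.py wrist:w20|head -1
```

```text
shift cm [-0.36  0.83 13.06]
time: 17.95
position: [0.469, -0.2686, 0.2018]
tcp_rot: [-2.637, -1.694, 0.007]
contact_force: [0.1, 0.2, 0.7]
finger_gap: 0.0498
t 17.95 TCP stand mm [-131.3  -25.3  201.8] F stand [0.   0.27 0.66] gap 0.04976128381425834
tool axes in stand (cols):
 [[ 0.001  1.    -0.009]
 [ 1.    -0.001  0.   ]
 [ 0.    -0.009 -1.   ]]
roll options [np.float64(0.04), np.float64(-179.96), np.float64(-0.04), np.float64(179.96)] q6 -1.7296102553000572
shift cm [0.03 0.18 4.98]
18.0 [ 0.46944381 -0.26888203  0.20321943] [-2.63805804 -1.69595756  0.00528296]
```

View pics/w20.png

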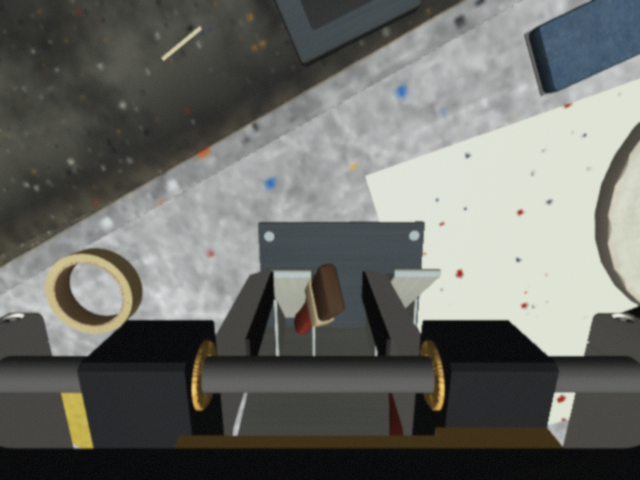

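Brush bristles (310–345, 265–320) are between the open fingers (272–365), with room on both sides. Descend and pinch.

```bash
python3 -m creep '[{"x":0.3,"y":0.2,"z":2,"roll":0,"claw":-0.06},{"x":0.3,"y":0.2,"z":4,"roll":0,"claw":-0.06},{"x":0.3,"y":0.2,"z":4.9,"roll":0,"claw":-0.06},{"x":0.3,"y":0.2,"z":4.9,"roll":0,"claw":0.3},{"x":0.3,"y":0.2,"z":4.9,"roll":0,"claw":0.6},{"x":0.3,"y":0.2,"z":4.9,"roll":0,"claw":0.9},{"x":0.3,"y":0.2,"z":4.9,"roll":0,"claw":0.9},{"x":0.3,"y":0.2,"z":4.9,"roll":0,"claw":0.9}]' 6; python3 mv.py -130 -25 152;  python3 snap.py wrist:w21 scene:s21|head -1
python3 - <<'E'
import cv2
s=cv2.imread('pics/s21.png')[160:310,255:415]; cv2.imwrite('pics/s21c.png',cv2.resize(s,(640,600),interpolation=cv2.INTER_CUBIC))
E
```

```text
time: 18.8
position: [0.4722, -0.267, 0.1548]
tcp_rot: [-2.639, -1.696, 0.005]
contact_force: [-2.4, -0.5, 1.9]
finger_gap: 0.0169
t 18.8 TCP stand mm [-129.   -22.6  154.8] F stand [-1.95 -1.4   1.91] gap 0.016941003826494563
tool axes in stand (cols):
 [[ 0.001  1.    -0.006]
 [ 1.    -0.001 -0.   ]
 [-0.    -0.006 -1.   ]]
roll options [np.float64(0.03), np.float64(-179.97), np.float64(-0.03), np.float64(179.97)] q6 -1.7237496394709282
shift cm [-0.24 -0.1   0.28]
18.9 [ 0.47217662 -0.26698249  0.15459945] [-2.6384015  -1.69610484  0.00553488]
```

View pics/w21.png

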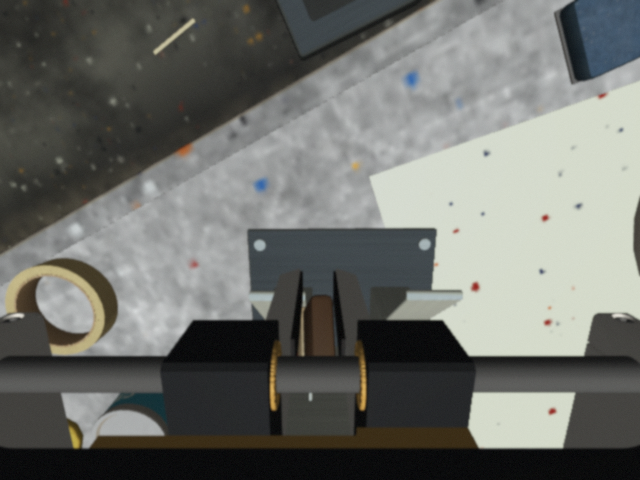

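View pics/s21c.png

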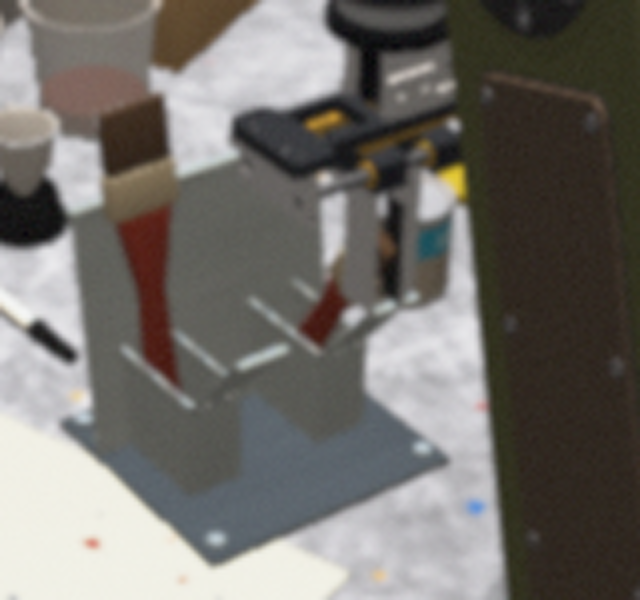

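Pinched (16.9 mm). Now carry it up along the arc, lifting a little so the on-edge handle clears the slope.

```bash
python3 -m creep '[{"x":0,"y":0.7,"z":-0.5,"roll":0,"claw":0.9},{"x":-0.1,"y":1.4,"z":-1.1,"roll":0,"claw":0.9},{"x":-0.3,"y":2.1,"z":-1.7,"roll":0,"claw":0.9},{"x":-0.5,"y":2.8,"z":-2.2,"roll":0,"claw":0.9},{"x":-0.7,"y":3.5,"z":-2.6,"roll":0,"claw":0.9},{"x":-0.9,"y":4.4,"z":-3.1,"roll":0,"claw":0.9},{"x":-1,"y":5.3,"z":-3.6,"roll":0,"claw":0.9},{"x":-1,"y":5.3,"z":-3.6,"roll":0,"claw":0.9}]'; python3 mv.py -8 -48 210;  python3 snap.py wrist:w22 scene:s22|head -1
python3 - <<'E'
import cv2
s=cv2.imread('pics/s22.png')[160:310,255:415]; cv2.imwrite('pics/s22c.png',cv2.resize(s,(640,600),interpolation=cv2.INTER_CUBIC))
E
```

```text
time: 19.7
position: [0.5172, -0.2989, 0.1907]
tcp_rot: [-2.639, -1.696, 0.005]
contact_force: [-2.7, -1.4, 2.6]
finger_gap: 0.0137
t 19.7 TCP stand mm [-74.9 -32.9 190.7] F stand [-1.87 -2.44  2.6 ] gap 0.01368424705722319
tool axes in stand (cols):
 [[ 0.001  1.    -0.005]
 [ 1.    -0.001 -0.   ]
 [-0.    -0.005 -1.   ]]
roll options [np.float64(0.04), np.float64(-179.96), np.float64(-0.04), np.float64(179.96)] q6 -1.7268930593700307
shift cm [-1.5   6.68 -1.96]
19.8 [ 0.51648777 -0.2983841   0.19032183] [-2.63882665 -1.69614782  0.00546277]
```

View pics/w22.png

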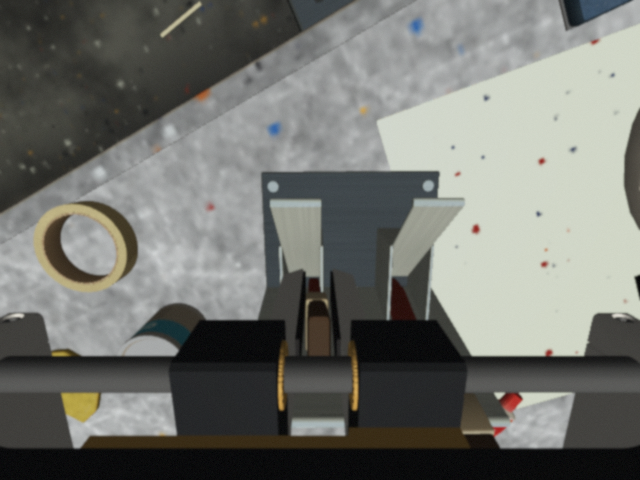

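View pics/s22c.png

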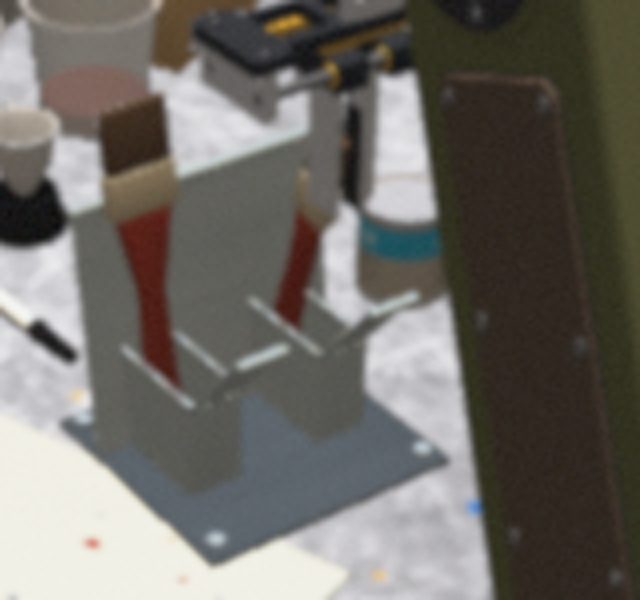

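It pivots nicely and the gap of 13.7 mm means the pads sit flat on it. Continue to vertical.

```bash
python3 -m creep '[{"x":-0.2,"y":0.9,"z":-0.4,"roll":0,"claw":0.9},{"x":-0.4,"y":1.8,"z":-0.7,"roll":0,"claw":0.9},{"x":-0.6,"y":2.7,"z":-1,"roll":0,"claw":0.9},{"x":-0.8,"y":3.6,"z":-1.3,"roll":0,"claw":0.9},{"x":-1,"y":4.5,"z":-1.5,"roll":0,"claw":0.9},{"x":-1.2,"y":5.3,"z":-1.7,"roll":0,"claw":0.9},{"x":-1.5,"y":6.1,"z":-1.8,"roll":0,"claw":0.9},{"x":-1.5,"y":6.1,"z":-1.8,"roll":0,"claw":0.9}]'; python3 mv.py -8 -48 210;  python3 snap.py wrist:w23 scene:s23|head -1
python3 - <<'E'
import cv2
s=cv2.imread('pics/s23.png')[160:310,255:415]; cv2.imwrite('pics/s23c.png',cv2.resize(s,(640,600),interpolation=cv2.INTER_CUBIC))
E
```

```text
time: 20.6
position: [0.5661, -0.3374, 0.2075]
tcp_rot: [-2.638, -1.696, 0.005]
contact_force: [-0.6, -0.3, -0.7]
finger_gap: 0.0128
t 20.6 TCP stand mm [-14.4 -47.7 207.5] F stand [-0.45 -0.53 -0.69] gap 0.012846820294772583
tool axes in stand (cols):
 [[ 0.001  1.    -0.006]
 [ 1.    -0.001  0.   ]
 [ 0.    -0.006 -1.   ]]
roll options [np.float64(0.03), np.float64(-179.97), np.float64(-0.03), np.float64(179.97)] q6 -1.7352271681166775
shift cm [-0.03  0.64 -0.25]
20.7 [ 0.56568031 -0.33702285  0.2076269 ] [-2.63827446 -1.6961076   0.0052758 ]
```

View pics/w23.png

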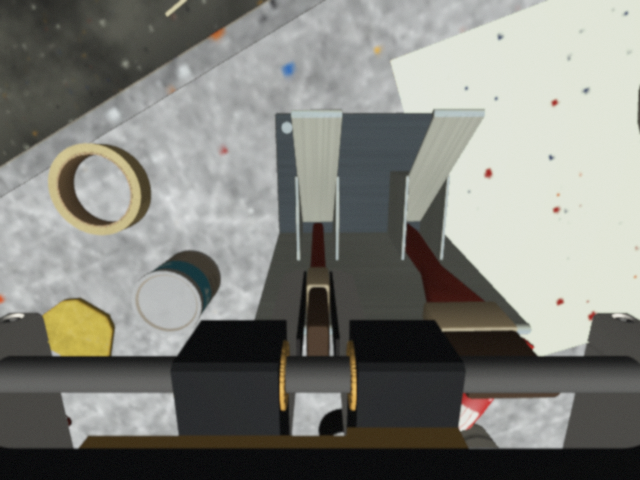

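View pics/s23c.png

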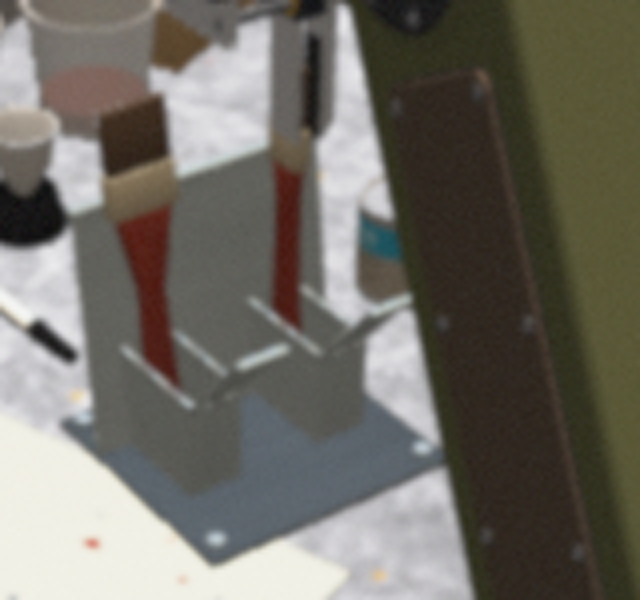

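It is upright, held on edge. Turn it by +90° so the broad face meets the backrest.

```bash
python3 -m creep '[{"x":0,"y":0,"z":-0.3,"roll":0,"claw":0.9},{"x":0,"y":0,"z":-0.3,"roll":8,"claw":0.9},{"x":0,"y":0,"z":-0.3,"roll":16,"claw":0.9},{"x":0,"y":0,"z":-0.3,"roll":24,"claw":0.9},{"x":0,"y":0,"z":-0.3,"roll":32,"claw":0.9},{"x":0,"y":0,"z":-0.3,"roll":40,"claw":0.9},{"x":0,"y":0,"z":-0.3,"roll":48,"claw":0.9},{"x":0,"y":0,"z":-0.3,"roll":48,"claw":0.9}]' 12 |grep -v tcp;  python3 -m creep '[{"x":0,"y":0,"z":0,"roll":7,"claw":0.9},{"x":0,"y":0,"z":0,"roll":14,"claw":0.9},{"x":0,"y":0,"z":0,"roll":21,"claw":0.9},{"x":0,"y":0,"z":0,"roll":28,"claw":0.9},{"x":0,"y":0,"z":0,"roll":35,"claw":0.9},{"x":0,"y":0,"z":0,"roll":42,"claw":0.9},{"x":0,"y":0,"z":0,"roll":42,"claw":0.9}]'; python3 mv.py -8 -48 210;  python3 snap.py wrist:w24 scene:s24|head -1
python3 - <<'E'
import cv2
s=cv2.imread('pics/s24.png')[160:310,255:415]; cv2.imwrite('pics/s24c.png',cv2.resize(s,(640,600),interpolation=cv2.INTER_CUBIC))
E
```

```text
time: 21.5
position: [0.566, -0.3364, 0.211]
contact_force: [3.0, 2.2, 0.2]
finger_gap: 0.0131
time: 22.2
position: [0.5659, -0.3362, 0.2113]
tcp_rot: [-3.068, 0.666, 0.007]
contact_force: [-0.0, 0.9, -0.3]
finger_gap: 0.0128
t 22.2 TCP stand mm [-15.1 -46.7 211.3] F stand [-0.38  0.79 -0.3 ] gap 0.012783401933888335
tool axes in stand (cols):
 [[ 1.    -0.    -0.005]
 [-0.    -1.     0.001]
 [-0.005 -0.001 -1.   ]]
roll options [np.float64(90.01), np.float64(-89.99), np.float64(-90.01), np.float64(89.99)] q6 -0.16397669577617371
shift cm [0.71 0.13 0.12]
22.3 [ 0.56590324 -0.33623032  0.21122497] [-3.06922379  0.6602932   0.00762684]
```

View pics/w24.png

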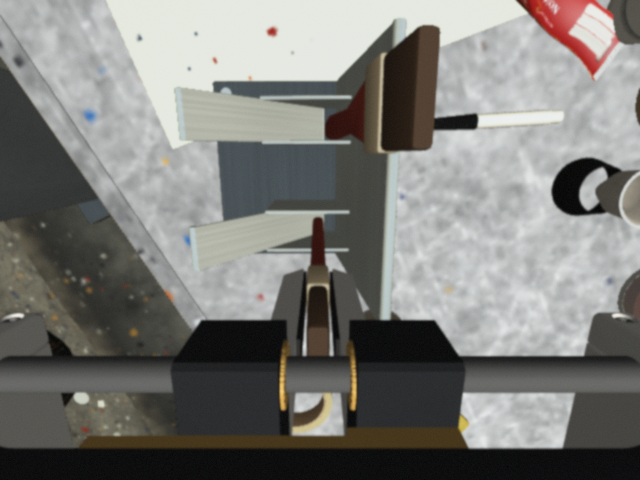

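View pics/s24c.png

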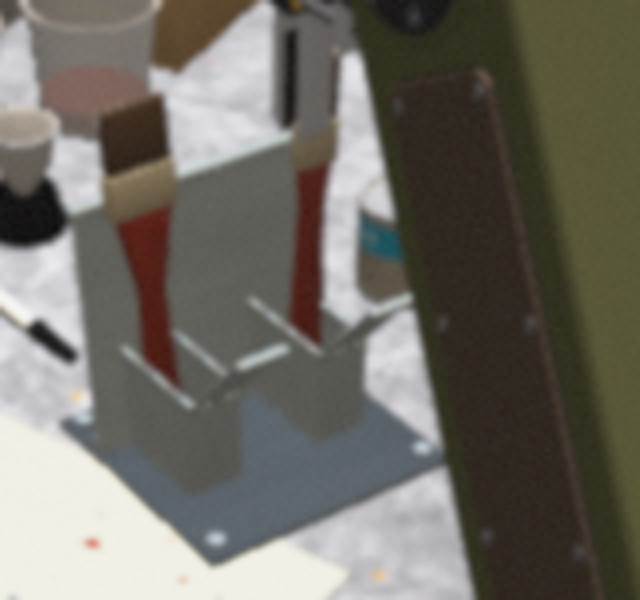

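The broad face is now parallel to the backrest. Shift it back over the cup floor and lower it to touch.

```bash
python3 -m creep '[{"x":0.5,"y":0.3,"z":0,"roll":0,"claw":0.9},{"x":1,"y":0.3,"z":0,"roll":0,"claw":0.9},{"x":1,"y":0.3,"z":0.4,"roll":0,"claw":0.9},{"x":1,"y":0.3,"z":0.8,"roll":0,"claw":0.9},{"x":1,"y":0.3,"z":0.8,"roll":0,"claw":0.9}]' 12; python3 mv.py -8 -48 210|head -1;python3 -m creep '[{"x":0,"y":0,"z":0.3,"roll":0,"claw":0.9},{"x":0,"y":0,"z":0.6,"roll":0,"claw":0.9},{"x":0,"y":0,"z":0.6,"roll":0,"claw":0.9}]' 6; python3 mv.py -8 -48 210|head -1;  python3 snap.py wrist:w25 scene:s25|head -1
python3 - <<'E'
import cv2
s=cv2.imread('pics/s25.png')[160:310,255:415]; cv2.imwrite('pics/s25c.png',cv2.resize(s,(640,600),interpolation=cv2.INTER_CUBIC))
E
```

```text
time: 22.8
position: [0.5735, -0.343, 0.2021]
tcp_rot: [-3.069, 0.66, 0.01]
contact_force: [0.5, 0.1, -1.2]
finger_gap: 0.0135
t 22.8 TCP stand mm [ -5.4 -49.7 202.1] F stand [ 0.39  0.34 -1.2 ] gap 0.013475275280755879
time: 23.1
position: [0.5736, -0.3431, 0.1963]
tcp_rot: [-3.07, 0.66, 0.008]
contact_force: [1.5, 0.2, 0.3]
finger_gap: 0.0132
t 23.1 TCP stand mm [ -5.2 -49.8 196.3] F stand [1.26 0.74 0.29] gap 0.01318617863230617
23.2 [ 0.57357287 -0.34309074  0.19633228] [-3.06942874  0.65966236  0.00843712]
```

View pics/w25.png

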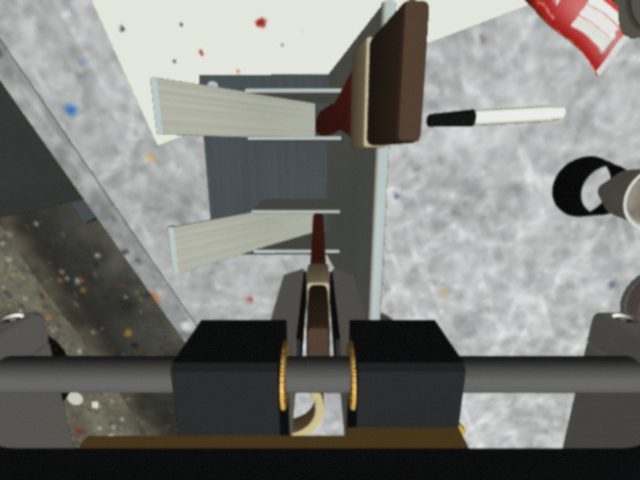

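View pics/s25c.png

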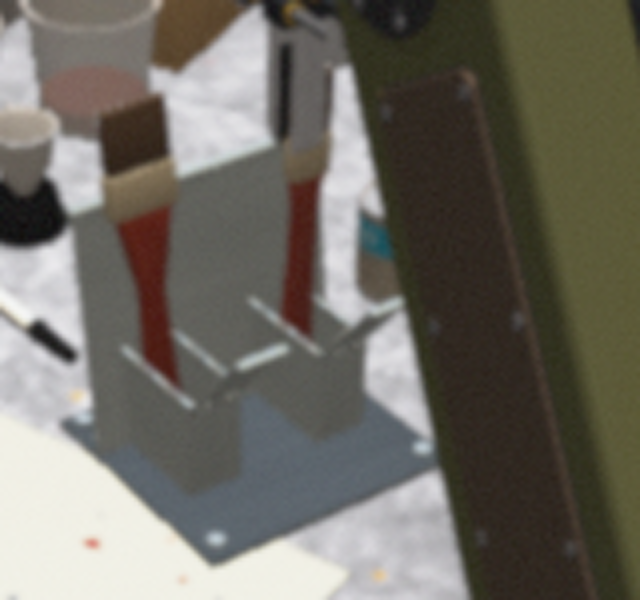

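No floor contact yet. Lower further.

```bash
python3 -m creep '[{"x":0,"y":0,"z":0.3,"roll":0,"claw":0.9},{"x":0,"y":0,"z":0.3,"roll":0,"claw":0.9}]' | grep -v rot; python3 -m creep '[{"x":0,"y":0,"z":0.3,"roll":0,"claw":0.9},{"x":0,"y":0,"z":0.3,"roll":0,"claw":0.9}]' | grep -v rot;python3 mv.py 0 -50 190
```

```text
time: 23.4
position: [0.5737, -0.3433, 0.1942]
contact_force: [-0.8, -0.4, 6.6]
finger_gap: 0.0133
time: 23.6
position: [0.5738, -0.3435, 0.1923]
contact_force: [-0.9, 0.2, 8.7]
finger_gap: 0.0132
t 23.6 TCP stand mm [ -4.9 -50.  192.3] F stand [-0.87 -0.16  8.66] gap 0.013173959770835556
tool axes in stand (cols):
 [[ 1.     0.004 -0.003]
 [ 0.004 -1.    -0.   ]
 [-0.003  0.    -1.   ]]
roll options [np.float64(89.76), np.float64(-90.24), np.float64(-89.76), np.float64(90.24)] q6 -0.17049531648101654
shift cm [ 0.49 -0.    0.23]
```

Floor contact (8 N). Open slightly so the fingers guide both faces, then move back so the front finger nudges it past vertical.

```bash
python3 -m creep '[{"x":0.4,"y":0,"z":-0.1,"roll":0,"claw":0.9},{"x":0.6,"y":0,"z":-0.1,"roll":0,"claw":0.6},{"x":0.8,"y":0,"z":-0.1,"roll":0,"claw":0.33},{"x":1.3,"y":0,"z":-0.1,"roll":0,"claw":0.33},{"x":1.8,"y":0,"z":-0.1,"roll":0,"claw":0.33},{"x":2.3,"y":0,"z":-0.1,"roll":0,"claw":0.33},{"x":2.8,"y":0,"z":-0.1,"roll":0,"claw":0.33},{"x":3,"y":0,"z":-0.1,"roll":0,"claw":0.33}]' | grep -v rot;python3 mv.py 0 -50 190|head -1;  python3 snap.py wrist:w26 scene:s26|head -1
python3 - <<'E'
import cv2
s=cv2.imread('pics/s26.png')[160:310,255:415]; cv2.imwrite('pics/s26c.png',cv2.resize(s,(640,600),interpolation=cv2.INTER_CUBIC))
E
```

```text
time: 24.4
position: [0.6015, -0.356, 0.193]
contact_force: [0.3, 0.9, -0.6]
finger_gap: 0.0313
t 24.4 TCP stand mm [ 25.5 -49.9 193. ] F stand [-0.1   0.9  -0.61] gap 0.03128533764214733
24.5 [ 0.60131308 -0.35583892  0.19300571] [-3.0708804   0.65980063  0.00487431]
```

View pics/w26.png

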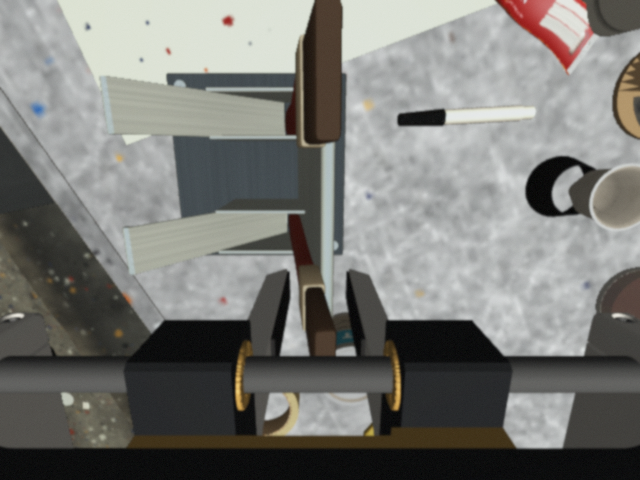

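View pics/s26c.png

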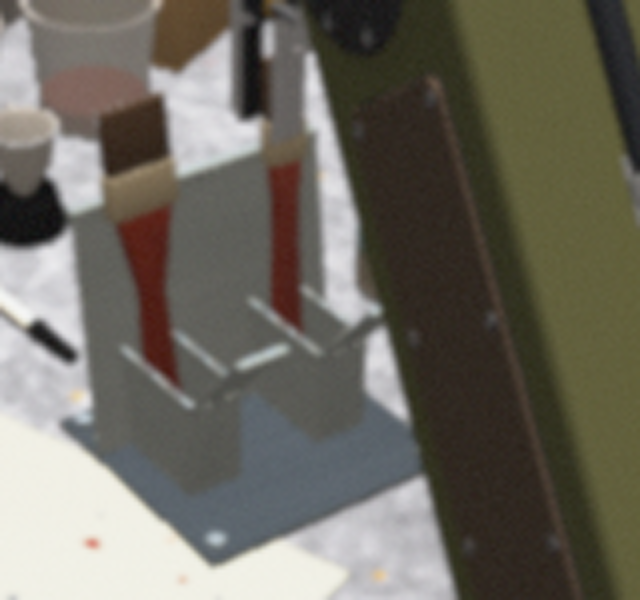

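The narrow brush (300–335, 270–355) leans on the backrest, free between the fingers. Open a bit more, lift straight out and back away.

```bash
python3 -m creep '[{"x":0,"y":0,"z":0,"roll":0,"claw":0.06},{"x":0,"y":0,"z":0,"roll":0,"claw":0.06},{"x":0,"y":0,"z":-2,"roll":0,"claw":0.06},{"x":0,"y":0,"z":-5,"roll":0,"claw":0.06},{"x":0,"y":0,"z":-9,"roll":0,"claw":0.06},{"x":-4,"y":0,"z":-10,"roll":0,"claw":0.06},{"x":-9,"y":0,"z":-10,"roll":0,"claw":0.06},{"x":-14,"y":0,"z":-10,"roll":0,"claw":0.06}]' | grep -v rot; python3 -m creep '[{"x":-5,"y":3,"z":0,"roll":0,"claw":0.06},{"x":-10,"y":8,"z":0,"roll":0,"claw":0.06},{"x":-12,"y":13,"z":0,"roll":0,"claw":0.06},{"x":-12,"y":18,"z":0,"roll":0,"claw":0.06},{"x":-12,"y":18,"z":0,"roll":0,"claw":0.06},{"x":-12,"y":18,"z":0,"roll":0,"claw":0.06}]' | grep -v rot;  python3 snap.py top:t27 scene:s27|head -1
python3 - <<'E'
import cv2
s=cv2.imread('pics/s27.png')[160:310,255:415]; cv2.imwrite('pics/s27c.png',cv2.resize(s,(640,600),interpolation=cv2.INTER_CUBIC))
E
```

```text
time: 25.3
position: [0.4723, -0.2976, 0.2933]
contact_force: [0.2, -0.5, 1.6]
finger_gap: 0.0442
time: 25.9
position: [0.2867, -0.4145, 0.2936]
contact_force: [-0.1, 0.7, -0.3]
finger_gap: 0.0443
26.0 [ 0.28869017 -0.41248105  0.29363785] [-3.0706548   0.66152953  0.00413406]
```

View pics/t27.png

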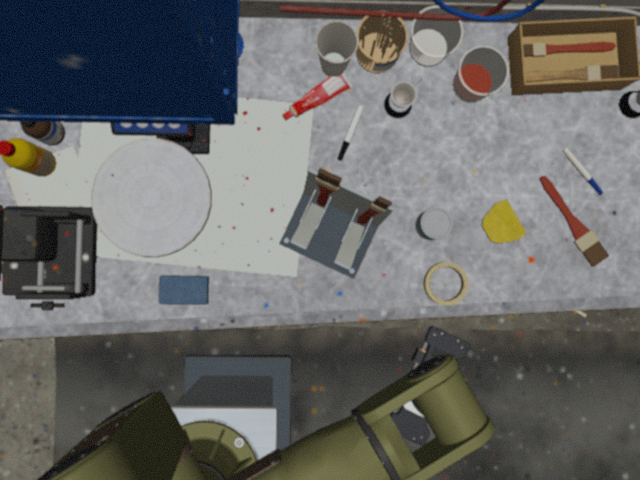

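View pics/s27c.png

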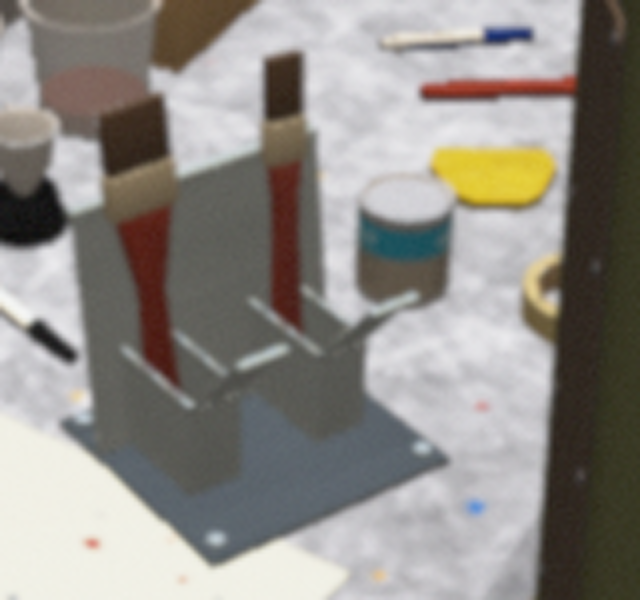

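Both brushes stand against the backrest, and the tape, tin and block are unmoved. Quick check of the tops' positions for sideways tilt.

```bash
python3 - <<'E'
import cv2
s=cv2.imread('pics/t27.png')[160:240,295:405]; cv2.imwrite('pics/t27c.png',cv2.resize(s,None,fx=7,fy=7,interpolation=cv2.INTER_CUBIC))
E
```

```text
(no output)
```

View pics/t27c.png

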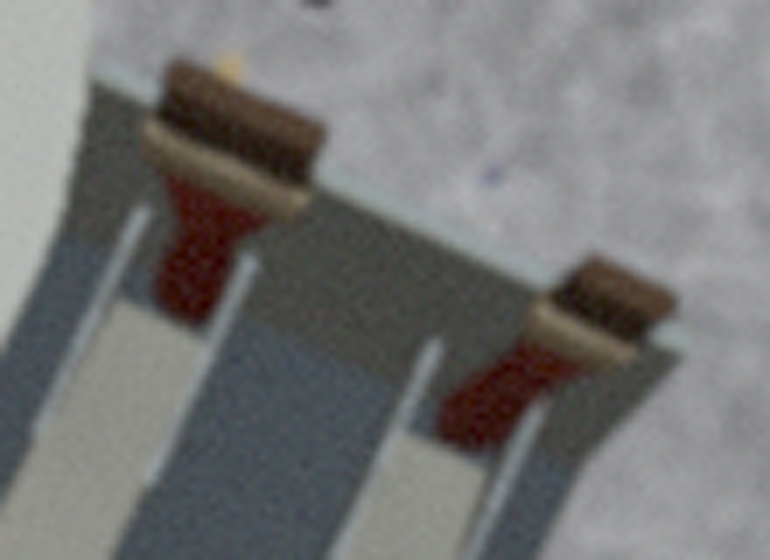

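```bash
python3 - <<'E'
from st import *
T=lambda u,v:('top',295+u/7,160+v/7)
S=lambda u,v:('scene',255+u/4,160+v/4)
print('wide top', S3(T(245,100),S(132,103)))
print('narrow top', S3(T(635,278),S(283,56)))
for u,v in [(185,310),(465,440)]: print('handle at floor-ish',atz(T(u,v),.02))
print(env.observe()['time'])
E
```

```text
wide top (array([ 27.6,  48.7, 240.9]), [2.2, 2.2])
narrow top (array([ 29.7, -67.6, 237.9]), [1.8, 1.8])
handle at floor-ish [-5.8 44.9 20. ]
handle at floor-ish [ -5.2 -54.9  20. ]
26.0
```

The wide brush is straight (top y 49). The narrow one tilts sideways about 3–4° (top y −68). Check that it is at rest.

```bash
python3 -m creep '[{"x":0,"y":0,"z":0,"roll":0,"claw":0.06},{"x":0,"y":0,"z":0,"roll":0,"claw":0.06},{"x":0,"y":0,"z":0,"roll":0,"claw":0.06},{"x":0,"y":0,"z":0,"roll":0,"claw":0.06},{"x":0,"y":0,"z":0,"roll":0,"claw":0.06},{"x":0,"y":0,"z":0,"roll":0,"claw":0.06},{"x":0,"y":0,"z":0,"roll":0,"claw":0.06},{"x":0,"y":0,"z":0,"roll":0,"claw":0.06}]' | head -1; python3 snap.py top:t28 scene:s28|head -1
python3 - <<'E'
import cv2,numpy as np
for n,(a,b,c,d) in {'t':(160,290,270,400),'s':(160,310,255,390)}.items():
    A=cv2.imread(f'pics/{n}27.png')[a:b,c:d].astype(int);B=cv2.imread(f'pics/{n}28.png')[a:b,c:d].astype(int)
    D=abs(A-B);print(n,D.mean(),D.max())
A=cv2.imread('pics/t0.png').astype(int);B=cv2.imread('pics/t28.png').astype(int)
for n,(x0,x1,y0,y1) in dict(tape=(420,475,258,310),tin=(415,460,200,245),block=(150,215,268,312)).items():
    print(n,abs(A-B)[y0:y1,x0:x1].mean())
E
```

```text
time: 26.8
26.9 [ 0.28867844 -0.41248198  0.29361627] [-3.07057275  0.66162024  0.00411951]
t 2.509802761341223 30
s 1.182090534979424 12
tape 2.3124708624708625
tin 2.282962962962963
block 2.606993006993007
```

Nothing is moving; the differences are only image noise. Both brushes are in and the other items are untouched. Hand in.

```bash
python3 -c "
from plant import env
print(env.close_job(), env.observe()['time'])"
```

```text
the job is handed in; nothing more can be done
the job is handed in; nothing more can be done
```

Both brushes now stand bristles up in their own cups, leaning on the backrest, and the arm is clear of them. I handed the job in after about 27 s.

- **What went wrong first:** pushing both at once with the open fingers was unstable. The brushes turned about their length and leaned sideways when I backed off.
- **Wide brush:** I pushed it up alone with two fingers. It swung about 15° sideways against the backrest, so I straightened it by pinching across its width.
- **Narrow brush:** it was lying on edge, so I pinched it, carried it upright, turned it 90° and lowered it to the cup floor. Then I nudged it back against the backrest.

**Last checks:**
- **Brush tops:** the wide brush is at y = +49 mm and straight. The narrow one is at y = −68 mm, a sideways lean of about 3–4° in its cup, which I left because it was at rest.
- **Movement:** pictures 0.9 s apart showed only image noise.
- **Other items:** the tape roll, tin and block look unchanged from the first picture.
- **Forces:** the highest I read was about 9 N, when the narrow brush touched the cup floor. I read them only between moves.

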